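# Scan the medicine bottles and stopper them

## Robot

A 6-joint arm with a two-finger parallel gripper is mounted at the origin on the work surface. World frame = base frame: x ahead of the robot, y to its left, z up, the work surface at z = 0. Lengths are in m, angles in rad, forces in N, time in s.
With the tool pointing down it reaches from about 0.225 to 0.875 m from the base axis. Payload 3.4 kg.
Tool frame: the origin (TCP) lies on the mounting face of the last link; the fingertips stand 173 mm ahead of it and the grasp point (between the pads) lies 155 mm ahead of it; z points along the fingers, y is the line along which they close (so a half turn about z gives the same grasp; the last joint's range is limited). The gripper opens to 85 mm and grips with 20 to 120 N. Pads are 22 mm wide; open, the fingers measure 114 mm over their backs; the gripper's body (76 mm by 85 mm) begins 54 mm behind the grasp point. The pads swing forward as they close: fully open they stand 13 mm farther back than shut.
Start: joints at [-1.452, 0.276, 1.505, -0, 1.361, -0.121], TCP at [0.137, -0.559, 0.405] pointing down, gripper open.
Joint ranges: [-2.89, 2.89], [-0.75, 2.08], [0.22, 2.7], [-1.18, 4.32], [0.11, 2.71], [-2.7, 2.7]. Speed limits (rad/s): [2.57, 2.57, 3.14, 3.14, 3.14, 3.14].

## Interface

Orientations are given as a unit quaternion [w, x, y, z].
In Python, from rig import manip gives the robot as it stands.
- The arm moves only by the tool carry_out, never from a script. Its arguments are lists of equal length, an entry for each row: "linear": the shift along the world's x, y, z each as a share of 500 mm, from -1 to 1, a list of three; "angular": the turn, a rotation vector about the world's x, y, z each as a share of 0.08 rad, from -1 to 1, a list of three; "hand": the opening, from 0 (shut) to 1 (fully open). In form: {"linear": [[x, y, z], ...], "angular": [[rx, ry, rz], ...], "hand": [hand, ...]}. A call has 1 to 8 rows; each row shifts and turns the commanded pose from where the row before left it; what a row does not reach is not made up. A row lasts 1/12 s, in which the tool goes at most 41.7 mm and 7.16 degrees, less where a joint would pass 70% of its speed; a pose out of reach is approached as far as the arm can. A call with a number of a shift or a turn outside -1 to 1 is refused whole. A call with a gripper value outside its range is refused whole. The fingers move at their own pace and stop on an object; "force" is the grip in N (left out, the last holds). Time passes only in rows, so rows that do not move let the fingers close. It gives the time, the measured TCP pose, the force, the opening and the grip force at its end, in the units of the state.
- manip.get_state(): the state, without advancing time (a new reading comes with each control period).
- manip.get_image(name): name is "scene" or "top"; returns the picture (400x640x3 uint8, red, green, blue); there is no depth.
- manip.camera_params(name): a dict with "fx", "fy", "cx", "cy" (pixels), "view" (4x4, takes a point from world to camera coordinates). Camera axes: x right, y down, z forward; pixel columns grow to the right and rows downward; lengths in m; the calibration is good to about 2 mm. A picture is of the moment at which its call begins. camera_params takes no time and is no camera call.
- manip.sign_off(): hands the job in; it is judged then, once.
The state is a dict: "clock": time; "qpos": joint angles; "qd": joint speeds; "effort": joint torques, N m; "position": TCP position; "ee_rot": TCP orientation; "contact_force": force on the tool from outside, world axes, zero at the start; "moment": the same for the moment, N m; "width": finger opening in m; "gripper_force": force on a finger pad.
Only numpy, scipy, OpenCV 4.12 (cv2) and the standard library are available. Lean on these libraries where they do the work, as an engineer would, in place of code of your own. Each camera call takes 0.05 s, during which the arm holds its last target. There are 200 camera calls.

## Task

Lift the barcode scanner up and off its hook and scan each amber bottle on the counter, from the largest down to the smallest: hold the scanner steady for two seconds, squarely facing the middle of the label, which is on the side towards the robot, from about 7 cm away. Then stand the scanner, grip up, in the charging cradle, and after that close every amber bottle with a stopper from the rack, pushed in until its flange sits flat on the rim and left standing upright. There may be two or three bottles; leave the other things on the counter where they are.

Things in the scene. Friction and masses are not known exactly. Their poses are not given: they have to be found in the camera images.
- scanner: barcode scanner hung grip up: grey head 80 x 42 x 42 mm below, black grip 28 x 28 mm rising from its back end to z 151 mm. Origin on the head's underside; x is the way it looks (head x -35..45, grip x -35..-7), z up the grip. Behind the grip a clip 24 mm wide, an upside-down J: bridge underside z 132, lip 25 mm lower, 18 mm behind the grip. Pinch the grip at (-21, 0, 122) across y. 0.2 kg
- scan_eye (a point): middle of the scanner's amber window, at (45, 0, 21) mm in the scanner's frame; same axes as the scanner
- hook_stand: fixed white upright plate (110 mm wide, 251 mm high) on a dark foot; in front of it a level 8 mm steel bar along y, its top at z 232 mm, on which the scanner's clip hangs; the scanner must rise 25 mm or more to come off. Origin under the middle of the foot; the scanner hangs on the -x side
- cradle: fixed black charging cradle, open box 112 (x) x 68 (y) x 26 mm high, pocket 100 x 56 mm, floor at z 5 mm; the scanner stands in it on its head, grip up, head lengthwise along x, either way round. Origin under the middle of the pocket
- cradle_in (a point): middle of the cradle's pocket floor
- stopper_rack: fixed white block 190 x 66 x 40 mm with three holes in a row along its x, 62 mm apart, where the stoppers stand. Origin under its middle
- bottle_large: the large one of the square-sided amber bottles, 72 x 72 mm and 143 mm high to the rim, open neck 36 mm outside, 27 mm bore, 30 mm deep. Loose; None from the start if absent. Origin under its middle, z up, -x is the side with the label, turned roughly to the robot
- label_large (a point): middle of the barcode label on the large bottle, 36 mm from its axis on its -x face, 56 mm up; bottle's axes, so the label faces -x
- mouth_large (a point): centre of the large bottle's rim; z up
- bottle_medium: the medium one of the square-sided amber bottles, 60 x 60 mm and 121 mm high to the rim, open neck 36 mm outside, 27 mm bore, 30 mm deep. Loose; None from the start if absent. Origin under its middle, z up, -x is the side with the label, turned roughly to the robot
- label_medium (a point): middle of the barcode label on the medium bottle, 30 mm from its axis on its -x face, 47 mm up; bottle's axes, so the label faces -x
- mouth_medium (a point): centre of the medium bottle's rim; z up
- bottle_small: the small one of the square-sided amber bottles, 50 x 50 mm and 103 mm high to the rim, open neck 36 mm outside, 27 mm bore, 30 mm deep. Loose; None from the start if absent. Origin under its middle, z up, -x is the side with the label, turned roughly to the robot
- label_small (a point): middle of the barcode label on the small bottle, 25 mm from its axis on its -x face, 39 mm up; bottle's axes, so the label faces -x
- mouth_small (a point): centre of the small bottle's rim; z up
- stopper_1: black rubber stopper, all three alike, any fits any bottle: tapered plug 24 mm long, 17 mm across at the foot, 23 mm at the top; then a flange 38 mm across, 6 mm thick; then a knob 26 mm across, 32 mm high. Origin at the plug's foot, z up to the knob. Seated, the flange lies on the rim and the origin is 24 mm below it
- stopper_2: black rubber stopper, all three alike, any fits any bottle: tapered plug 24 mm long, 17 mm across at the foot, 23 mm at the top; then a flange 38 mm across, 6 mm thick; then a knob 26 mm across, 32 mm high. Origin at the plug's foot, z up to the knob. Seated, the flange lies on the rim and the origin is 24 mm below it
- stopper_3: black rubber stopper, all three alike, any fits any bottle: tapered plug 24 mm long, 17 mm across at the foot, 23 mm at the top; then a flange 38 mm across, 6 mm thick; then a knob 26 mm across, 32 mm high. Origin at the plug's foot, z up to the knob. Seated, the flange lies on the rim and the origin is 24 mm below it
- carton_a: not part of the job: paper carton 50 x 120 x 75 mm, origin on its underside
- carton_b: not part of the job: paper carton 60 x 100 x 60 mm, origin on its underside
- measuring_cup: not part of the job: clear cup 52 mm across, 55 mm high, origin on its underside
- white_jar: not part of the job: closed white jar 60 mm across, 85 mm high, origin on its underside
- pump_bottle: not part of the job: blue pump bottle 64 mm across, about 178 mm high, origin on its underside
- spatula: not part of the job: spatula 180 mm long lying flat, origin about its middle, origin on its underside
Things that resemble listed ones, but are neither listed nor needed, are in the scene too. Leave any green look-alike of the stopper_3 alone. Leave any yellow look-alike of the bottle_small alone.

How it is judged:
By the outcome, as a careful person would: the job done as asked, in the order asked, and still so for the second after the job is handed in, with the robot touching nothing.
Of bottle_large, bottle_medium, bottle_small only 2 to 3 are there at a start; the rules pass over those that are not, and their reading is None.
At some moment in a run one of bottle_large, bottle_medium, bottle_small may be knocked a few centimetres aside while the robot is not near it.
It also fails if it takes over 210 s, if anything falls off the work surface, if the arm or the gripper's body presses on something with over 40 N, if the wrist force passes 120 N, or if a joint passes its speed limit or range.

## Working session

There is one attempt and no reset: what is moved stays moved. The work goes in short steps, Python scripts to look and compute and a tool call to move; the robot and the scene stay as the last step left them, time stands still between calls to the robot, and variables do not carry over. Pictures are saved under pics/ and viewed, at most 14 in all, crops included, and the job is handed in when it is done.

Besides the shell and the picture viewer there is one more tool, called after ">>>" by a JSON object that holds its "fn" and its "kwargs", one argument or row to a line. carry_out: Moves the arm, as the interface text tells. Its arguments: {"type":"object","properties":{"linear":{"type":"array"},"angular":{"type":"array"},"hand":{"type":"array"},"force":{"type":"number"}},"required":["linear","angular","hand"]}

```bash
ls; mkdir -p pics; python3 - <<'E'
from rig import manip
import cv2, numpy as np
for n in ("scene","top"):
    im=manip.get_image(n); cv2.imwrite(f"pics/{n}0.png",im[:,:,::-1])
    p=manip.camera_params(n); print(n,p["fx"],p["fy"],p["cx"],p["cy"]); print(np.round(np.array(p["view"]),4))
print(manip.get_state())
E
```

```text
pics
scene 377.7138889861412 377.7138889861412 323.7770388769586 203.54176154879215
[[ 0.8633  0.5045 -0.0165 -0.5005]
 [ 0.3944 -0.6946 -0.6016 -0.1668]
 [-0.315   0.5128 -0.7986  1.2214]
 [ 0.      0.      0.      1.    ]]
top 429.609332443044 429.609332443044 329.28214156830785 195.9144331534482
[[-0.0217 -0.9995 -0.0217  0.0162]
 [-0.9892  0.0246 -0.1443  0.5907]
 [ 0.1448  0.0184 -0.9893  1.2643]
 [ 0.      0.      0.      1.    ]]
{'clock': 0.1, 'qpos': array([-1.45198926e+00,  2.76502796e-01,  1.50602810e+00, -3.44368582e-05,
        1.36071389e+00, -1.21007205e-01]), 'qd': array([-0.00127214, -0.0019918 , -0.00314471,  0.00055273, -0.00082448,
       -0.00069413]), 'effort': array([ 9.35902353e-04, -4.17699337e+01, -2.46404904e+01, -1.23597151e-04,
        5.76464998e-03,  1.47620983e-05]), 'position': array([ 0.1365352 , -0.55834315,  0.40393391]), 'ee_rot': array([-8.26085911e-04,  9.92818979e-01,  1.19623548e-01, -1.59281462e-05]), 'contact_force': array([ 0.19839902,  0.29811127, -0.21810507]), 'moment': array([-0.00591876,  0.01899839,  0.00547126]), 'gripper_force': 0.0, 'width': 0.08507409113590074}
```

View pics/scene0.png

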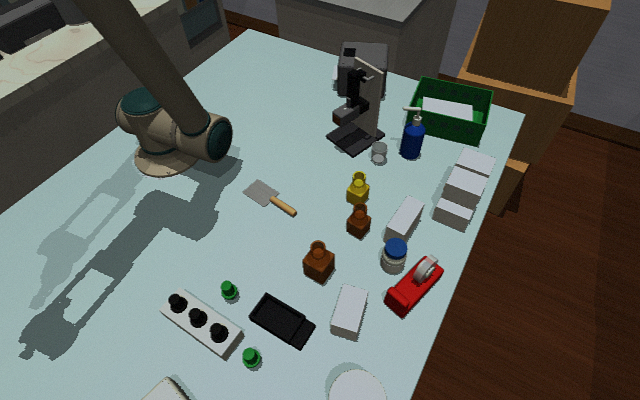

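View pics/top0.png

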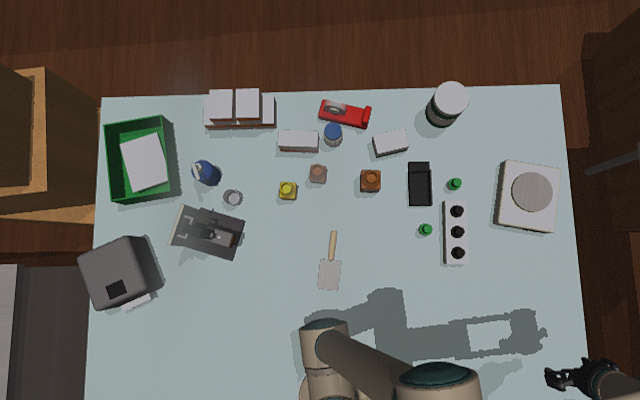

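The scene picture shows two amber bottles at about (319,262) and (358,221), and the yellow look-alike at (358,190), which I leave alone. The black stoppers stand in the rack at (177,302), (197,317) and (219,332), with green look-alikes at (229,289) and (251,357). The cradle is at (282,320) and the scanner hangs on the stand at (350,110). I'll confirm these in enlarged crops.

```bash
python3 - <<'E'
import cv2, numpy as np
s=cv2.imread("pics/scene0.png"); t=cv2.imread("pics/top0.png")
def c(im,x,y,w,h,W,H): return cv2.resize(im[y:y+h,x:x+w],(W,H),interpolation=cv2.INTER_CUBIC)
a=np.hstack([c(s,290,165,100,75*4//3,400,400)[:300]*0+c(s,285,160,106,80,400,300)[:300], c(s,310,35,107,80+30,400,300)*0+c(s,313,65,107,80,400,300)])
b=np.hstack([c(t,270,145,120,90,400,300),c(t,160,190,107,80,400,300)])
cv2.imwrite("pics/z1.png",np.vstack([a,b]))
d=np.hstack([c(s,150,270,107,80,400,300),c(s,240,280,107,80,400,300)])
e=np.hstack([c(t,395,155,107,80,400,300),c(t,395,195,107,80,400,300)])
cv2.imwrite("pics/z2.png",np.vstack([d,e]))
E
```

```text
(no output)
```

View pics/z1.png

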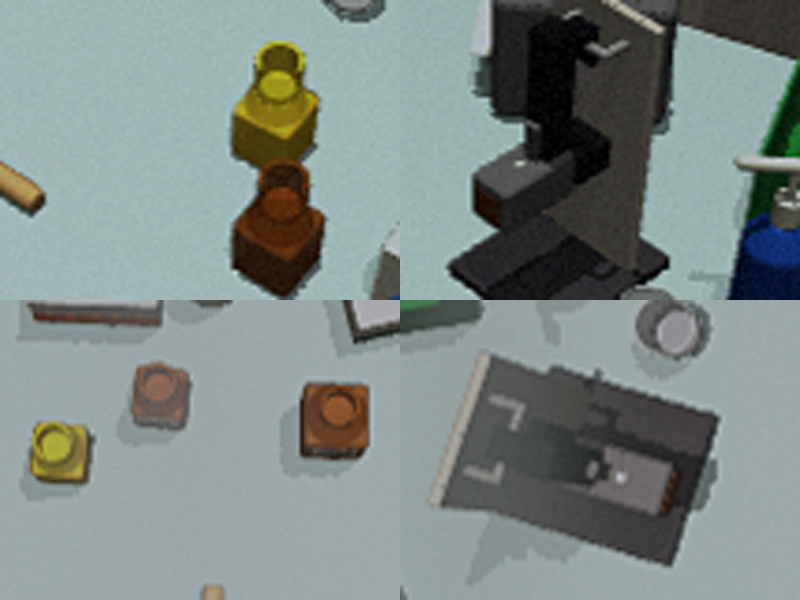

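View pics/z2.png

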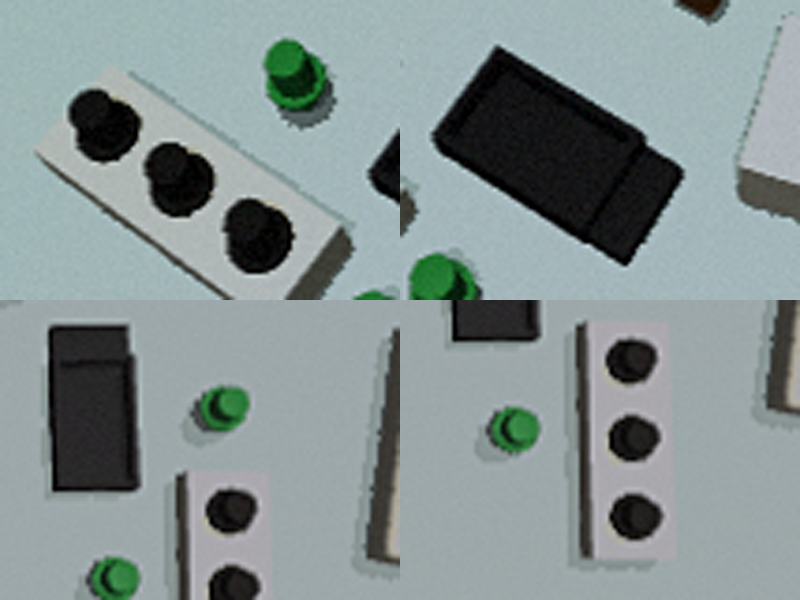

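Only two amber bottles are present. I confirm the dark amber square ones at scene (319,262) and (358,221). The yellow one and the two green stoppers outside the rack don't fit the description. Next I fit the models numerically and enlarge the scanner.

```bash
cat > h.py <<'E'
import cv2, numpy as np, itertools
from scipy.optimize import minimize
from rig import manip
P={n:manip.camera_params(n) for n in("scene","top")}
def proj(n,X):
    p=P[n];X=np.atleast_2d(X);V=np.array(p["view"]);c=X@V[:3,:3].T+V[:3,3]
    return np.c_[p["fx"]*c[:,0]/c[:,2]+p["cx"],p["fy"]*c[:,1]/c[:,2]+p["cy"]]
def ray(n,uv,z):
    p=P[n];V=np.array(p["view"]);R,t=V[:3,:3],V[:3,3];C=-R.T@t
    d=R.T@np.array([(uv[0]-p["cx"])/p["fx"],(uv[1]-p["cy"])/p["fy"],1]);return C+d*(z-C[2])/d[2]
def pose(X,x,y,a,z=0):
    c,s=np.cos(a),np.sin(a);return X@np.array([[c,-s,0],[s,c,0],[0,0,1]]).T+[x,y,z]
def box(x0,x1,y0,y1,z0,z1): return np.array(list(itertools.product((x0,x1),(y0,y1),(z0,z1))))
def cyl(r,z0,z1,cx=0,cy=0):
    a=np.linspace(0,2*np.pi,24,endpoint=False);return np.vstack([np.c_[cx+r*np.cos(a),cy+r*np.sin(a),0*a+z] for z in(z0,z1)])
S=8
def sil(n,parts,roi):
    x,y,w,h=roi;m=np.zeros((h*S//2,w*S//2),np.uint8)
    for q in parts:
        u=((proj(n,q)-[x,y]+.5)*(S/2)*16).round().astype(np.int32)
        cv2.fillConvexPoly(m,cv2.convexHull(u),255,shift=4)
    return cv2.resize(m,(w,h),interpolation=cv2.INTER_AREA)/255.
def fit(parts,masks,x0,z=0):
    rois={};
    for n in masks:
        c=proj(n,[x0[0],x0[1],.06])[0].astype(int);rois[n]=(c[0]-60,c[1]-60,120,120)
    def f(v):
        e=0
        for n,m in masks.items():
            r=rois[n];s=sil(n,[pose(q,v[0],v[1],v[2],z) for q in parts],r);mm=m[r[1]:r[1]+120,r[0]:r[0]+120].astype(float)
            e+=np.abs(s-mm[:s.shape[0],:s.shape[1]]).sum()/mm.sum()
        return e
    best=None
    for a in np.linspace(-.7,.7,5):
        sx=np.array([[0,0,0],[.012,0,0],[0,.012,0],[0,0,.3]])+[x0[0],x0[1],x0[2]+a]
        o=minimize(f,sx[0],method="Nelder-Mead",options=dict(initial_simplex=sx,xatol=1e-4,fatol=1e-4))
        if best is None or o.fun<best.fun: best=o
    return best
def bottle(w,h,nh): return [box(-w/2,w/2,-w/2,w/2,0,h-nh),cyl(.018,h-nh,h)]
BOT=dict(large=(.072,.143),medium=(.060,.121),small=(.050,.103))
E
python3 - <<'E'
from h import *
ims={n:cv2.imread(f"pics/{n}0.png") for n in("scene","top")}
M={}
for n,im in ims.items():
    hsv=cv2.cvtColor(im,cv2.COLOR_BGR2HSV); M[n]=((hsv[...,0]<16)&(hsv[...,1]>90)).astype(np.uint8)
seeds=[((370,181),(319,262)),((318,173),(358,221))]
out={}
for tp,sp in seeds:
    mm={}
    for n,p in(("top",tp),("scene",sp)):
        k=np.zeros_like(M[n]);k[p[1]-45:p[1]+45,p[0]-45:p[0]+45]=1
        if n=="top": k[:p[1]-30]=0
        _,L,st,_=cv2.connectedComponentsWithStats(cv2.morphologyEx(M[n]*k,cv2.MORPH_CLOSE,np.ones((3,3))))
        i=1+np.argmax(st[1:,4]);mm[n]=(L==i);print(n,st[i])
    x0=ray("scene",sp,.04)
    for nm,(w,h) in BOT.items():
        for nh in(.036,.045,):
            o=fit(bottle(w,h,nh),mm,[x0[0],x0[1],0]);print(nm,nh,o.x.round(4),round(o.fun,3))
# scanner crop
a=cv2.resize(ims["scene"][60:135,325:375],(400,600),interpolation=cv2.INTER_CUBIC)
b=cv2.resize(ims["top"][198:258,180:240],(400,400),interpolation=cv2.INTER_CUBIC)
b=np.vstack([b,np.zeros((200,400,3),np.uint8)])
z=np.hstack([a,b]).astype(float);z=(255*(z/255)**.6).astype(np.uint8)
cv2.imwrite("pics/scan.png",z)
E
```

```text
top [360 170  20  22 379]
scene [303 240  31  44 925]
large 0.036 [ 0.6327 -0.1214  0.6705] 1.708
large 0.045 [ 0.6325 -0.1211 -0.8752] 1.6
medium 0.036 [ 0.6359 -0.1204 -0.1515] 0.615
medium 0.045 [ 0.6365 -0.1212  1.4496] 0.526
small 0.036 [ 0.6368 -0.1237 -0.0257] 0.294
small 0.045 [ 0.6383 -0.123  -0.0328] 0.324
top [311 165  14  10  74]
scene [347 202  24  37 580]
large 0.036 [0.6554 0.0436 0.3847] 10.482
large 0.045 [0.6563 0.0418 0.3698] 10.135
medium 0.036 [0.664  0.0386 0.3335] 6.467
medium 0.045 [0.6638 0.04   0.3374] 6.188
small 0.036 [0.6661 0.0357 0.1507] 3.874
small 0.045 [0.6646 0.0354 0.1374] 3.724
```

View pics/scan.png

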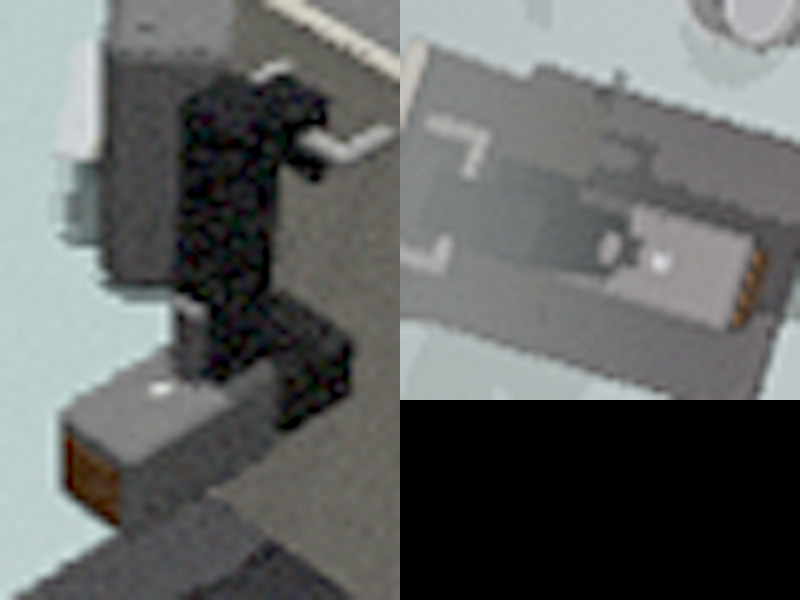

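The scanner looks mostly along -y. The head's front corners are at about scene (340,118), (333,113) and top (233,233), (229,247). The amber masks need loosening, and I'll fit the scanner from these corners.

```bash
cat >> h.py <<'E'
def amber(im):
    f=im.astype(float);return ((f[...,2]>f[...,0]*1.22)&(f[...,1]<f[...,2]*.86)).astype(np.uint8)
def blob(m,p,r=32):
    k=np.zeros_like(m);k[p[1]-r:p[1]+r,p[0]-r:p[0]+r]=1
    _,L,st,_=cv2.connectedComponentsWithStats(cv2.morphologyEx(m*k,cv2.MORPH_CLOSE,np.ones((3,3))));i=1+np.argmax(st[1:,4]);return L==i,st[i]
E
python3 - <<'E'
from h import *
from scipy.optimize import least_squares
ims={n:cv2.imread(f"pics/{n}0.png") for n in("scene","top")}
for tp,sp in [((370,181),(319,262)),((318,173),(358,221))]:
    mm={}
    for n,p in(("top",tp),("scene",sp)):
        mm[n],st=blob(amber(ims[n]),p,28);print(n,st)
    x0=ray("scene",sp,.04)
    for nm,(w,h) in BOT.items():
        for nh in(.036,.045,):
            o=fit(bottle(w,h,nh),mm,[x0[0],x0[1],0]);print(nm,nh,o.x.round(4),round(o.fun,3))
obs=[("scene",(45,-21,42),(62,421)),("scene",(45,21,42),(122,462)),("scene",(45,21,0),(122,530)),("scene",(45,-21,0),(66,492)),
("top",(45,21,42),(355,238)),("top",(45,-21,42),(328,328)),("top",(45,21,0),(369,252)),("top",(45,-21,0),(347,325))]
def px(n,q): 
    s,o=(8,(325,60)) if n=="scene" else (400/60,(180,198)); return (np.array(q)+.5)/s-.5+o
def res(v): return np.concatenate([proj(n,pose(np.array([X])/1e3,v[0],v[1],v[2],.1))[0]-px(n,q) for n,X,q in obs])
o=least_squares(res,[.45,.3,-1.85]);print("scanner",o.x.round(4),o.fun.round(1))
E
```

```text
top [360 170  21  23 433]
scene [303 240  31  44 938]
large 0.036 [ 0.6325 -0.1217  0.681 ] 1.429
large 0.045 [ 0.6325 -0.1218  0.6789] 1.327
medium 0.036 [ 0.6356 -0.121   1.5373] 0.426
medium 0.045 [ 0.6359 -0.1211 -0.034 ] 0.344
small 0.036 [ 0.6369 -0.1236 -0.0393] 0.326
small 0.045 [ 0.6373 -0.123  -0.0301] 0.379
top [310 164  16  17 226]
scene [347 193  24  46 795]
large 0.036 [0.6551 0.0434 0.3976] 3.033
large 0.045 [ 0.657   0.0452 -1.1891] 2.893
medium 0.036 [0.663  0.0433 0.3593] 1.667
medium 0.045 [0.6623 0.0422 0.3473] 1.585
small 0.036 [0.6648 0.0375 0.1079] 0.886
small 0.045 [0.6645 0.0377 0.0688] 0.823
scanner [ 0.475   0.3215 -1.906 ] [-1.2 -2.4  0.8 -0.5  0.5  2.  -1.7 -0.3 -0.1 -0.8 -1.1  0.1  1.4 -2.
 -0.2  1. ]
```

```bash
cat >> h.py <<'E'
def amber(im,top):
    f=im.astype(float);return ((f[...,2]>f[...,0]*(1.12 if top else 1.22))&(f[...,1]<f[...,2]*(.9 if top else .72))).astype(np.uint8)
def bottle(w,h,nh=.03,sh=.012): return [box(-w/2,w/2,-w/2,w/2,0,h-nh-sh),np.vstack([cyl(w*.5,h-nh-sh,h-nh-sh),cyl(.018,h-nh,h-nh)]),cyl(.018,h-nh,h)]
E
python3 - <<'E'
from h import *
ims={n:cv2.imread(f"pics/{n}0.png") for n in("scene","top")}
tiles=[]
for tp,sp in [((370,181),(319,262)),((318,173),(358,221))]:
    mm={}
    for n,p in(("top",tp),("scene",sp)):
        mm[n],st=blob(amber(ims[n],n=="top"),p,28);print(n,st)
    x0=ray("scene",sp,.04);best=None
    for nm in("medium","small"):
        for nh in(.022,.03):
          for sh in (.004,.012):
            w,h=BOT[nm];o=fit(bottle(w,h,nh,sh),mm,[x0[0],x0[1],0]);print(nm,nh,sh,o.x.round(4),round(o.fun,3))
            if best is None or o.fun<best[0]: best=(o.fun,nm,o.x,nh,sh)
    w,h=BOT[best[1]]
    for n,p in(("top",tp),("scene",sp)):
        s=8;c=cv2.resize(ims[n][p[1]-37:p[1]+37,p[0]-25:p[0]+25],None,fx=s,fy=s,interpolation=cv2.INTER_CUBIC)[:, :400]
        for q in bottle(w,h,best[3],best[4]):
            u=((proj(n,pose(q,*best[2]))-[p[0]-25,p[1]-37]+.5)*s).astype(np.int32)
            cv2.polylines(c,[cv2.convexHull(u)],True,(0,255,0),1)
        tiles.append(cv2.resize(c,(200*2,592))[:, :])
cv2.imwrite("pics/ov.png",np.vstack([np.hstack([cv2.resize(t,(400,296)) if 0 else t[100:400] for t in tiles[:2]]),np.hstack([t[100:400] for t in tiles[2:]])]))
E
```

```text
top [360 170  21  23 449]
scene [303 241  31  43 914]
medium 0.022 0.004 [ 0.6352 -0.1205 -0.0903] 0.534
medium 0.022 0.012 [ 0.6354 -0.1202 -0.0393] 0.437
medium 0.03 0.004 [ 0.6354 -0.1202 -0.0393] 0.437
medium 0.03 0.012 [ 0.6355 -0.1211 -0.0266] 0.358
small 0.022 0.004 [ 0.6373 -0.1235  1.5384] 0.26
small 0.022 0.012 [ 0.6366 -0.1221  1.5471] 0.306
small 0.03 0.004 [ 0.6366 -0.1221  1.5471] 0.306
small 0.03 0.012 [ 0.6375 -0.1227  1.5457] 0.36
top [310 164  16  17 236]
scene [347 202  24  37 592]
medium 0.022 0.004 [ 0.6637  0.0403 -1.2282] 1.86
medium 0.022 0.012 [0.6641 0.0396 0.3403] 1.757
medium 0.03 0.004 [0.6641 0.0396 0.3403] 1.757
medium 0.03 0.012 [0.6639 0.0396 0.3364] 1.66
small 0.022 0.004 [0.6656 0.0369 0.1346] 0.765
small 0.022 0.012 [0.6654 0.0369 0.1351] 0.686
small 0.03 0.004 [0.6654 0.0369 0.1351] 0.686
small 0.03 0.012 [0.6653 0.0372 0.1186] 0.623
```

View pics/ov.png

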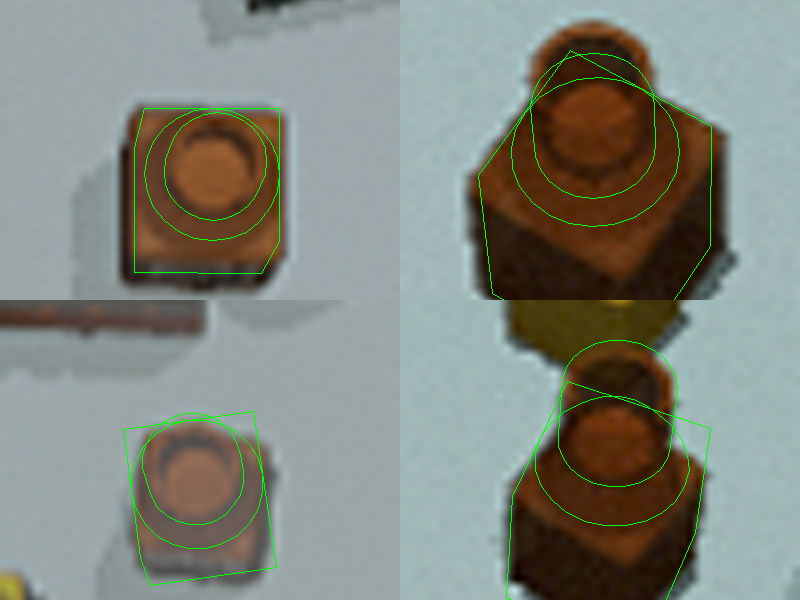

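```bash
cat >> h.py <<'E'
def amber(im,top):
    f=cv2.bilateralFilter(im,5,30,2).astype(float);b,g,r=f[...,0],f[...,1],f[...,2]
    m=((r>b*(1.12 if top else 1.22))&(g<r*(.92 if top else .72)))|((f.max(2)<75)&(True if top else g<r*.95)); return m.astype(np.uint8)
def overlay(c,n,off,s,parts):
    for q in parts:
        u=((proj(n,q)-off+.5)*s).astype(np.int32);cv2.polylines(c,[cv2.convexHull(u)],True,(0,255,0),1)
E
python3 - <<'E'
from h import *
ims={n:cv2.imread(f"pics/{n}0.png") for n in("scene","top")}
rows=[]
for nm,tp,sp in [("medium",(370,181),(319,262)),("small",(318,173),(358,221))]:
    mm={}
    for n,p in(("top",tp),("scene",sp)):
        mm[n],st=blob(amber(ims[n],n=="top"),p,28);print(n,st)
    x0=ray("scene",sp,.04);best=None
    for m2 in("medium","small"):
        for nh in(.018,.022,.03):
          for sh in (.004,.012):
            w,h=BOT[m2];o=fit(bottle(w,h,nh,sh),mm,[x0[0],x0[1],0])
            if best is None or o.fun<best[0]: best=(o.fun,m2,o.x,nh,sh)
        print(m2,best)
    w,h=BOT[best[1]];t=[]
    for n,p in(("top",tp),("scene",sp)):
        s=5;c=cv2.resize(ims[n][p[1]-30:p[1]+30,p[0]-40:p[0]+40],None,fx=s,fy=s,interpolation=cv2.INTER_CUBIC)
        c[cv2.resize(mm[n][p[1]-30:p[1]+30,p[0]-40:p[0]+40].astype(np.uint8),None,fx=s,fy=s)==0]//=2
        overlay(c,n,np.array([p[0]-40,p[1]-30]),s,[pose(q,*best[2]) for q in bottle(w,h,best[3],best[4])]);t.append(c)
    rows.append(np.hstack(t))
cv2.imwrite("pics/ov2.png",np.vstack(rows))
E
```

```text
top [360 170  21  23 453]
scene [303 240  31  44 943]
medium (np.float64(0.3132051499373753), 'medium', array([ 0.63543751, -0.12117762, -0.02268588]), 0.03, 0.012)
small (np.float64(0.2760564118572877), 'small', array([ 0.63648006, -0.12457439, -0.03205557]), 0.018, 0.004)
top [309 164  18  17 245]
scene [347 193  24  46 766]
medium (np.float64(1.4337522998755636), 'medium', array([0.66385147, 0.04027033, 0.34332658]), 0.03, 0.012)
small (np.float64(0.712706179077375), 'small', array([ 0.66319732,  0.03864255, -0.02261605]), 0.03, 0.012)
```

View pics/ov2.png

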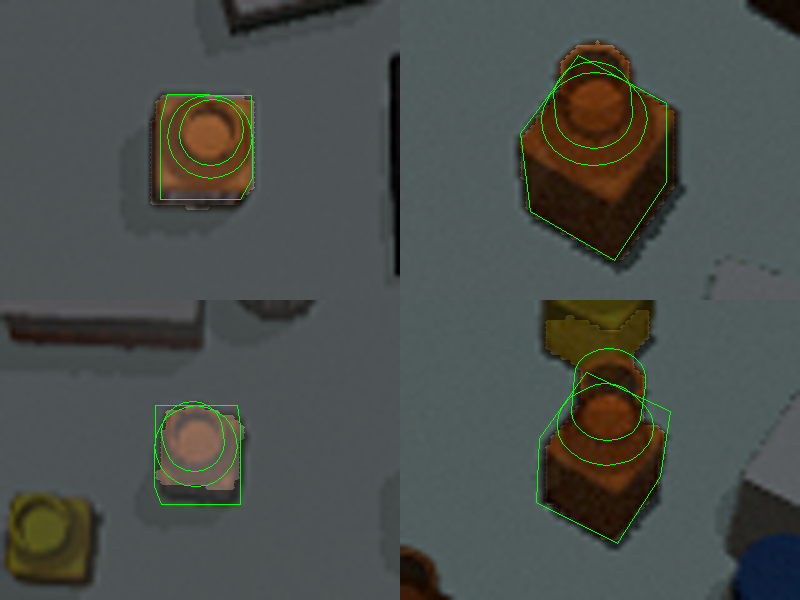

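Bottle 1 (large in view) is the medium size at 59 mm wide in the top view. Bottle 2 is the small one. I check with rim and base-corner rays, and mask the rack, cradle and stoppers.

```bash
python3 - <<'E'
from h import *
for nm,h,r,c in(("med",.121,(317.9,246.3),(321.9,285.1)),("small",.103,(359.8,206.1),(360.9,239.1))):
    print(nm,"rim",ray("scene",r,h).round(4),"corner",ray("scene",c,0).round(4))
# top crops ov2: body top-face edges; try several heights
def T(u,v,p): return (u/5-.5+p[0]-40, v/5-.5+p[1]-30)
for nm,p,cs,zs in(("med",(370,181),[(160,96),(252,96),(254,188),(161,190)],(.07,.08)),("small",(318,173),[(163,108),(238,112),(242,187),(160,185)],(.06,.07))):
    for z in zs:
        Q=np.array([ray("top",T(u,v,p),z) for u,v in cs]);print(nm,z,Q[:,:2].mean(0).round(4),np.linalg.norm(Q-np.roll(Q,1,0),axis=1).round(4))
# rack & cradle & stoppers: z2 crops (top): left-bottom origin (395,155), right-bottom (395,195), scale 400/107
s=400/107;k=lambda u,v,o:((u+.5)/s-.5+o[0],(v+.5)/3.75-.5+o[1])
R=[(588,322),(672,322),(674,556),(592,556)]
Q=np.array([ray("top",k(u-400,v-300,(395,195)),.04) for u,v in R]);print("rack",Q.round(4)[:,:2],Q.mean(0).round(4))
C=[(50,325),(128,325),(138,490),(50,490)]
for z in(.026,):
    Q=np.array([ray("top",k(u,v-300,(395,155)),z) for u,v in C]);print("cradle",Q.round(4)[:,:2])
Sc=[(498,45),(645,137),(592,232),(433,140)]
Q=np.array([ray("scene",k(u-400,v,(240,280)),.026) for u,v in Sc]);print("cradle scene",Q.round(4)[:,:2],Q.mean(0).round(4))
E
```

```text
med rim [ 0.6383 -0.1227  0.121 ] corner [ 0.664  -0.1533  0.    ]
small rim [0.6641 0.0385 0.103 ] corner [0.6873 0.0131 0.    ]
med 0.07 [ 0.6351 -0.1235] [0.0572 0.0551 0.0559 0.0554]
med 0.08 [ 0.6332 -0.1227] [0.0567 0.0547 0.0555 0.0549]
small 0.06 [0.6623 0.0358] [0.0476 0.0457 0.0463 0.0496]
small 0.07 [0.6602 0.0353] [0.0472 0.0453 0.046  0.0492]
rack [[ 0.5686 -0.3473]
 [ 0.5669 -0.4148]
 [ 0.3807 -0.4038]
 [ 0.3821 -0.3392]] [ 0.4746 -0.3763  0.04  ]
cradle [[ 0.696  -0.2442]
 [ 0.6943 -0.3087]
 [ 0.5566 -0.3093]
 [ 0.5584 -0.2376]]
cradle scene [[ 0.5634 -0.2442]
 [ 0.6761 -0.2481]
 [ 0.6793 -0.3117]
 [ 0.5649 -0.3143]] [ 0.6209 -0.2795  0.026 ]
```

```bash
python3 - <<'E'
from h import *
ims={n:cv2.imread(f"pics/{n}0.png") for n in("scene","top")}
s=400/107;k=lambda u,v,o:((u+.5)/s-.5+o[0],(v+.5)/3.75-.5+o[1])
a=ray("top",k(490-400,352-300,(160,190)),.251);b=ray("top",k(437-400,505-300,(160,190)),.251)
d=a-b;print("plate top",a.round(4),b.round(4),np.linalg.norm(d).round(4),"mid",((a+b)/2).round(4),"yaw of plate y",np.arctan2(d[1],d[0]))
for u,v in((550,368),(718,415),(668,566)): print("foot",ray("top",k(u-400,v-300,(160,190)),.012).round(4))
# stoppers
for tp,sp,x0 in(((457,211),(177,302),(.537,-.379)),((457,231),(197,317),(.475,-.376)),((457,252),(219,332),(.413,-.373))):
    mm={}
    for n,p in(("top",tp),("scene",sp)):
        m=(cv2.bilateralFilter(ims[n],5,30,2).max(2)<75).astype(np.uint8);mm[n],st=blob(m,p,12);print(st,end=" ")
    o=fit([cyl(.019,.04,.046),cyl(.013,.046,.078)],mm,[*x0,0]);print(o.x[:2].round(4),round(o.fun,3))
E
```

```text
plate top [0.5501 0.3726 0.251 ] [0.4467 0.4059 0.251 ] 0.1086 mid [0.4984 0.3892 0.251 ] yaw of plate y -0.3116799833698784
foot [0.5681 0.4085 0.012 ]
foot [0.5255 0.2672 0.012 ]
foot [0.4028 0.3075 0.012 ]
[450 206  13  11 117] [169 294  19  19 266] [ 0.5361 -0.3762] 2.39
[451 226  13  12 121] [189 308  18  20 278] [ 0.4755 -0.3766] 0.336
[451 247  14  12 124] [210 323  19  20 284] [ 0.4129 -0.3722] 2.227
```

>>> {"fn": "carry_out", "kwargs": {
  "linear": [
    [0.02, 0.06, 0.02],
    [0.03, 0.07, 0.02],
    [0.03, 0.07, 0.02],
    [0.03, 0.07, 0.02],
    [0.03, 0.07, 0.02],
    [0.03, 0.07, 0.02],
    [0.03, 0.07, 0.02],
    [0.03, 0.07, 0.02]
  ],
  "angular": [
    [0, 0, 0.9],
    [0, 0, 0.9],
    [0, 0, 0.9],
    [0, 0, 0.9],
    [0, 0, 0.9],
    [0, 0, 0.9],
    [0, 0, 0.9],
    [0, 0, 0.9]
  ],
  "hand": [1, 1, 1, 1, 1, 1, 1, 1]
}}

```text
clock: 0.77
position: [0.2516, -0.2816, 0.4849]
ee_rot: [-0.0, 0.917, 0.398, 0.0]
contact_force: [1.4, 0.3, 0.4]
width: 0.086
gripper_force: 0.0
```

>>> {"fn": "carry_out", "kwargs": {
  "linear": [
    [0.023, 0.062, 0.004],
    [0.023, 0.062, 0],
    [0.023, 0.062, 0],
    [0.023, 0.062, 0],
    [0.023, 0.062, 0],
    [0.023, 0.062, 0],
    [0.023, 0.062, 0],
    [0.023, 0.062, 0]
  ],
  "angular": [
    [0, 0, 0.69],
    [0, 0, 0.69],
    [0, 0, 0.69],
    [0, 0, 0.69],
    [0, 0, 0.69],
    [0, 0, 0.69],
    [0, 0, 0.69],
    [0, 0, 0.69]
  ],
  "hand": [1, 1, 1, 1, 1, 1, 1, 1]
}}

```text
clock: 1.43
position: [0.3434, -0.0338, 0.4866]
ee_rot: [0.0, 0.808, 0.589, 0.0]
contact_force: [0.9, 0.5, -0.1]
width: 0.0855
gripper_force: 0.0
```

>>> {"fn": "carry_out", "kwargs": {
  "linear": [
    [0.023, 0.062, 0],
    [0.023, 0.062, 0],
    [0.023, 0.062, 0],
    [0.023, 0.062, 0],
    [0.023, 0.062, 0],
    [0.023, 0.062, 0],
    [0.023, 0.062, 0],
    [0.023, 0.062, 0]
  ],
  "angular": [
    [0, 0, 0],
    [0, 0, 0],
    [0, 0, 0],
    [0, 0, 0],
    [0, 0, 0],
    [0, 0, 0],
    [0, 0, 0],
    [0, 0, 0]
  ],
  "hand": [1, 1, 1, 1, 1, 1, 1, 1]
}}

```text
clock: 2.1
position: [0.4356, 0.2142, 0.4863]
ee_rot: [-0.0, 0.809, 0.588, -0.0]
contact_force: [0.8, -0.6, -0.1]
width: 0.0852
gripper_force: 0.0
```

>>> {"fn": "carry_out", "kwargs": {
  "linear": [
    [0.023, 0.062, 0],
    [0.023, 0.062, 0],
    [0.023, 0.062, 0],
    [0.023, 0.062, 0],
    [0, 0, 0],
    [0, 0, 0]
  ],
  "angular": [
    [0, 0, 0],
    [0, 0, 0],
    [0, 0, 0],
    [0, 0, 0],
    [0, 0, 0],
    [0, 0, 0]
  ],
  "hand": [1, 1, 1, 1, 1, 1]
}}

```text
clock: 2.6
position: [0.4819, 0.3379, 0.4852]
ee_rot: [-0.0, 0.808, 0.589, -0.001]
contact_force: [-0.2, 0.4, 0.0]
width: 0.0854
gripper_force: 0.0
```

>>> {"fn": "carry_out", "kwargs": {
  "linear": [
    [0, 0.006, -0.036],
    [0, 0, -0.036],
    [0, 0, -0.036],
    [0, 0, -0.036],
    [0, 0, -0.036],
    [0, 0, -0.036],
    [0, 0, 0],
    [0, 0, 0]
  ],
  "angular": [
    [0, 0, 0],
    [0, 0, 0],
    [0, 0, 0],
    [0, 0, 0],
    [0, 0, 0],
    [0, 0, 0],
    [0, 0, 0],
    [0, 0, 0]
  ],
  "hand": [1, 1, 1, 1, 1, 1, 1, 1]
}}

```text
clock: 3.27
position: [0.4811, 0.3383, 0.3783]
ee_rot: [0.0, 0.809, 0.588, -0.001]
contact_force: [-1.0, -0.1, 1.4]
width: 0.0854
gripper_force: 0.0
```

```bash
python3 - <<'E'
from h import *
s=manip.get_image("scene")[:,:,::-1];t=manip.get_image("top")[:,:,::-1];print(manip.get_state()["contact_force"],manip.get_state()["position"])
a=cv2.resize(s[50:140,300:400],(500,450),interpolation=cv2.INTER_CUBIC)
b=cv2.resize(t[190:265,170:250],(300,281))
b=np.vstack([b,np.zeros((169,300,3),np.uint8)]);cv2.imwrite("pics/g1.png",(255*(np.hstack([a,b])/255.)**.7).astype(np.uint8))
E
```

```text
[-0.14449566  0.13758879 -0.10549887] [0.48179862 0.33901687 0.38009088]
```

View pics/g1.png

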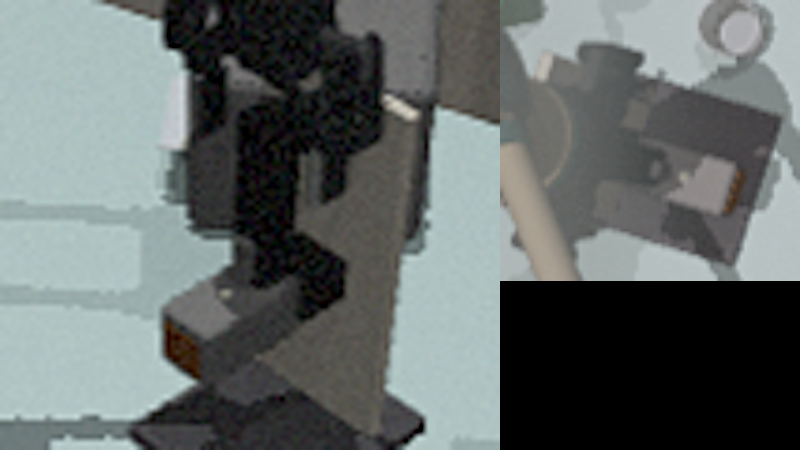

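The fingers straddle the grip in the scene crop, left and right of (265,170), and the scanner still hangs as before. I close and check.

>>> {"fn": "carry_out", "kwargs": {
  "linear": [
    [0, 0, 0],
    [0, 0, 0],
    [0, 0, 0],
    [0, 0, 0],
    [0, 0, 0],
    [0, 0, 0],
    [0, 0, 0],
    [0, 0, 0]
  ],
  "angular": [
    [0, 0, 0],
    [0, 0, 0],
    [0, 0, 0],
    [0, 0, 0],
    [0, 0, 0],
    [0, 0, 0],
    [0, 0, 0],
    [0, 0, 0]
  ],
  "hand": [0.2, 0.2, 0.2, 0.2, 0.2, 0.2, 0.2, 0.2],
  "force": 60
}}

```text
clock: 4.03
position: [0.4815, 0.3395, 0.3792]
ee_rot: [0.0, 0.809, 0.588, 0.0]
contact_force: [-1.0, -0.1, 3.9]
width: 0.0275
gripper_force: 58.9
```

>>> {"fn": "carry_out", "kwargs": {
  "linear": [
    [0, 0, 0],
    [0, 0, 0],
    [0, 0, 0],
    [0, 0, 0]
  ],
  "angular": [
    [0, 0, 0],
    [0, 0, 0],
    [0, 0, 0],
    [0, 0, 0]
  ],
  "hand": [0.2, 0.2, 0.2, 0.2]
}}

```text
clock: 4.37
position: [0.4816, 0.3395, 0.3792]
ee_rot: [0.0, 0.809, 0.588, 0.0]
contact_force: [-0.7, -1.0, 5.1]
width: 0.0275
gripper_force: 59.1
```

>>> {"fn": "carry_out", "kwargs": {
  "linear": [
    [0, 0, 0.012],
    [0, 0, 0.016],
    [0, 0, 0.02],
    [0, 0, 0.024],
    [0, 0, 0.024],
    [0, 0, 0.024],
    [0, 0, 0],
    [0, 0, 0]
  ],
  "angular": [
    [0, 0, 0],
    [0, 0, 0],
    [0, 0, 0],
    [0, 0, 0],
    [0, 0, 0],
    [0, 0, 0],
    [0, 0, 0],
    [0, 0, 0]
  ],
  "hand": [0.2, 0.2, 0.2, 0.2, 0.2, 0.2, 0.2, 0.2]
}}

```text
clock: 5.03
position: [0.4817, 0.3394, 0.4396]
ee_rot: [0.0, 0.809, 0.588, 0.001]
contact_force: [-0.7, 0.7, -2.2]
width: 0.0273
gripper_force: 59.3
```

>>> {"fn": "carry_out", "kwargs": {
  "linear": [
    [-0.006, -0.02, 0],
    [-0.01, -0.03, 0],
    [-0.01, -0.03, 0],
    [-0.014, -0.045, 0],
    [-0.014, -0.045, 0],
    [-0.014, -0.045, 0],
    [-0.014, -0.045, 0],
    [-0.01, -0.045, 0]
  ],
  "angular": [
    [0, 0, 0],
    [0, 0, 0],
    [0, 0, 0.2],
    [0, 0, 0.5],
    [0, 0, 0.8],
    [0, 0, 0.8],
    [0, 0, 0.8],
    [0, 0, 0.8]
  ],
  "hand": [0.2, 0.2, 0.2, 0.2, 0.2, 0.2, 0.2, 0.2]
}}

```text
clock: 5.7
position: [0.434, 0.1853, 0.4377]
ee_rot: [-0.001, 0.706, 0.708, -0.001]
contact_force: [0.5, -0.2, -1.1]
width: 0.0275
gripper_force: 59.2
```

```bash
python3 - <<'E'
from h import *
for n in("scene","top"): cv2.imwrite(f"pics/{n}1.png",manip.get_image(n)[:,:,::-1])
st=manip.get_state();print(st["position"],st["ee_rot"],st["qpos"],st["contact_force"])
E
```

```text
[0.43376752 0.18393572 0.4378677 ] [ 7.38415381e-05  7.08351424e-01  7.05856587e-01 -2.17543744e-03] [ 0.25417674  0.10045474  1.64921677 -0.00236108  1.3956022   0.25812079] [-0.34096264  1.12830617 -1.89619131]
```

View pics/scene1.png

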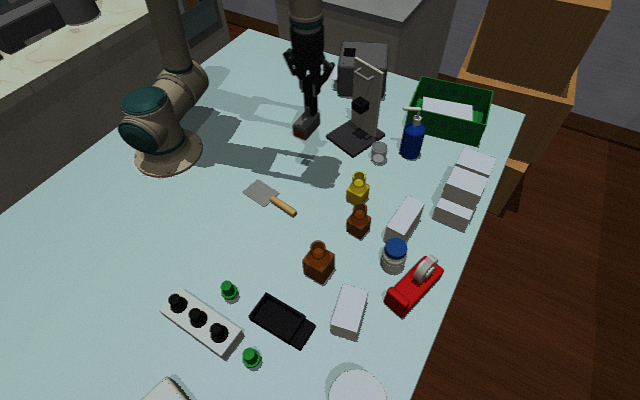

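>>> {"fn": "carry_out", "kwargs": {
  "linear": [
    [0.003, -0.02, 0],
    [0.003, -0.028, 0],
    [0.003, -0.028, 0],
    [0.003, -0.028, 0],
    [0.003, -0.028, 0],
    [0.003, -0.028, 0],
    [0.003, -0.028, 0],
    [0.003, -0.028, 0]
  ],
  "angular": [
    [0, 0, 0.88],
    [0, 0, 0.88],
    [0, 0, 0.88],
    [0, 0, 0.88],
    [0, 0, 0.88],
    [0, 0, 0.88],
    [0, 0, 0.88],
    [0, 0, 0.88]
  ],
  "hand": [0.2, 0.2, 0.2, 0.2, 0.2, 0.2, 0.2, 0.2]
}}

```text
clock: 6.47
position: [0.4473, 0.0784, 0.438]
ee_rot: [-0.001, 0.482, 0.876, -0.0]
contact_force: [0.2, -1.0, -2.2]
width: 0.0272
gripper_force: 59.2
```

>>> {"fn": "carry_out", "kwargs": {
  "linear": [
    [0.003, -0.028, 0],
    [0.003, -0.028, 0],
    [0.003, -0.028, 0],
    [0.003, -0.028, 0],
    [0.003, -0.028, 0],
    [0.003, -0.028, 0],
    [0.003, -0.028, 0],
    [0.003, -0.028, 0]
  ],
  "angular": [
    [0, 0, 0.88],
    [0, 0, 0.88],
    [0, 0, 0.88],
    [0, 0, 0.88],
    [0, 0, 0.88],
    [0, 0, 0.88],
    [0, 0, 0.88],
    [0, 0, 0.88]
  ],
  "hand": [0.2, 0.2, 0.2, 0.2, 0.2, 0.2, 0.2, 0.2]
}}

```text
clock: 7.13
position: [0.4593, -0.0335, 0.4379]
ee_rot: [-0.001, 0.22, 0.976, 0.0]
contact_force: [0.4, -0.6, -1.7]
width: 0.0272
gripper_force: 59.2
```

>>> {"fn": "carry_out", "kwargs": {
  "linear": [
    [0.004, -0.028, 0],
    [0.004, -0.028, 0],
    [0.004, -0.028, -0.03],
    [0.004, -0.028, -0.03],
    [0.004, -0.028, -0.03],
    [0.004, -0.026, -0.03],
    [0, 0, -0.02],
    [0, 0, 0]
  ],
  "angular": [
    [0, 0, 0.88],
    [0, 0, 0.88],
    [0, 0, 0.88],
    [0, 0, 0.88],
    [0, 0, 0.88],
    [0, 0, 0.88],
    [0, 0, 0],
    [0, 0, 0]
  ],
  "hand": [0.2, 0.2, 0.2, 0.2, 0.2, 0.2, 0.2, 0.2]
}}

```text
clock: 7.8
position: [0.4706, -0.1159, 0.3659]
ee_rot: [-0.003, 0.013, 1.0, 0.001]
contact_force: [0.1, 0.8, -2.4]
width: 0.0274
gripper_force: 59.4
```

```bash
python3 - <<'E'
from h import *
st=manip.get_state();q=st["ee_rot"];print(st["position"],q,2*np.arctan2(q[2],q[1]))
s=manip.get_image("scene")[:,:,::-1];t=manip.get_image("top")[:,:,::-1]
a=cv2.resize(s[190:290,230:340],(440,400),interpolation=cv2.INTER_CUBIC);b=cv2.resize(t[150:250,320:410],(360,400),interpolation=cv2.INTER_CUBIC)
cv2.imwrite("pics/m1.png",(255*(np.hstack([a,b])/255.)**.7).astype(np.uint8));cv2.imwrite("pics/scene2.png",s);cv2.imwrite("pics/top2.png",t)
E
```

```text
[ 0.47063079 -0.11588436  0.36592308] [-0.00292778  0.01337316  0.99990518  0.0014924 ] 3.1148454018545917
```

View pics/m1.png

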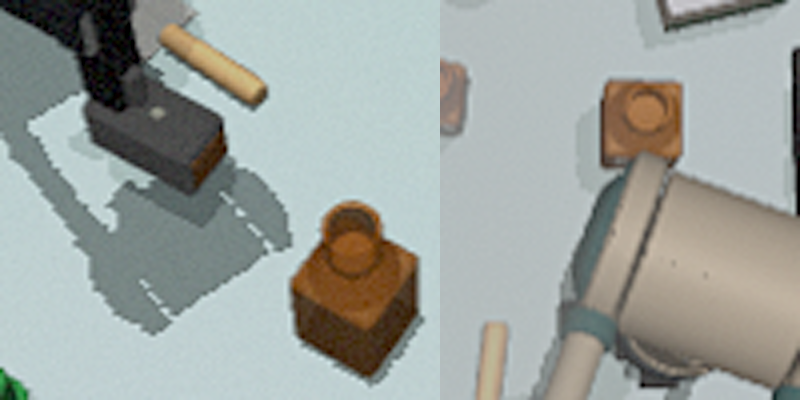

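>>> {"fn": "carry_out", "kwargs": {
  "linear": [
    [0, -0.004, -0.03],
    [0.002, 0, -0.03],
    [0, 0, -0.03],
    [0, 0, -0.02],
    [0, 0, -0.012],
    [0, 0, 0],
    [0, 0, 0],
    [0, 0, 0]
  ],
  "angular": [
    [0, 0, 0],
    [0, 0, 0],
    [0, 0, 0],
    [0, 0, 0],
    [0, 0, 0],
    [0, 0, 0],
    [0, 0, 0],
    [0, 0, 0]
  ],
  "hand": [0.2, 0.2, 0.2, 0.2, 0.2, 0.2, 0.2, 0.2]
}}

```text
clock: 8.57
position: [0.473, -0.1181, 0.3086]
ee_rot: [0.001, 0.012, 1.0, -0.0]
contact_force: [-0.3, -0.0, -1.8]
width: 0.0275
gripper_force: 59.5
```

```bash
cat >> h.py <<'E'
def scanner_parts(): return [box(-.035,.045,-.021,.021,0,.042),box(-.035,-.007,-.014,.014,.042,.151)]
def locate(im,nm,guess):
    "bottle pose from scene image only"
    w,h=BOT[nm];sp=proj("scene",[guess[0],guess[1],h*.4])[0].astype(int)
    m,_=blob(amber(im,False),sp,34);return fit(bottle(w,h,.03,.012),{"scene":m},[*guess,0])
E
python3 - <<'E'
from h import *
st=manip.get_state();q=st["ee_rot"];p=st["position"];a=2*np.arctan2(q[2],q[1])-np.pi;print(p,q,a)
s=manip.get_image("scene")[:,:,::-1].copy()
for nm,g in(("medium",(.637,-.1225)),("small",(.6635,.038))):
    o=locate(s,nm,g);print(nm,o.x.round(4),round(o.fun,3))
s0=cv2.imread("pics/scene0.png")
for nm,g in(("medium",(.637,-.1225)),("small",(.6635,.038))):
    o=locate(s0,nm,g);print("ref",nm,o.x.round(4),round(o.fun,3))
sc=np.array([p[0]+.021*np.cos(a),p[1]+.021*np.sin(a),a,p[2]-.279])
f=5;c=cv2.resize(s[190:290,220:340],None,fx=f,fy=f,interpolation=cv2.INTER_CUBIC);c=(255*(c/255.)**.7).astype(np.uint8)
overlay(c,"scene",np.array([220,190]),f,[pose(x,*sc) for x in scanner_parts()])
overlay(c,"scene",np.array([220,190]),f,[pose(x,.637,-.1225,-.02) for x in bottle(.06,.121)])
cv2.imwrite("pics/m2.png",c)
E
```

```text
[ 0.47301818 -0.11807516  0.30864156] [ 8.93051383e-04  1.16561541e-02  9.99931626e-01 -2.81808245e-04] -0.02331284633262598
medium [ 0.6383 -0.1236  1.7449] 0.164
small [0.6651 0.0381 0.1163] 0.232
ref medium [ 0.6376 -0.1237  0.1772] 0.163
ref small [0.6643 0.0404 0.1098] 0.297
```

View pics/m2.png

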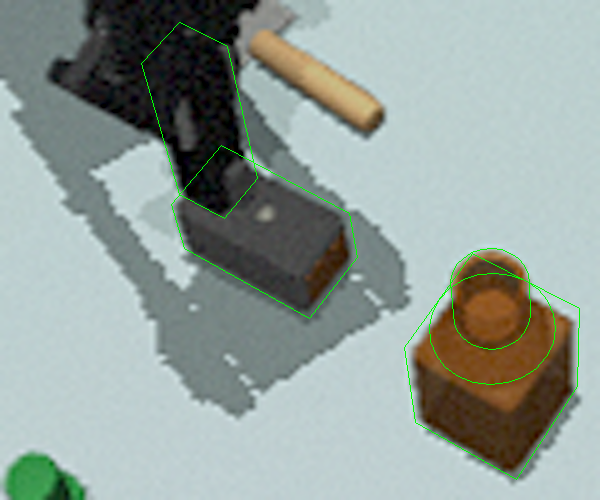

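The overlay agrees with the scanner's head and the medium bottle. The scanner faces its label, so I trim the height and hold for over two seconds.

>>> {"fn": "carry_out", "kwargs": {
  "linear": [
    [0, 0, -0.007],
    [0, 0, 0],
    [0, 0, 0],
    [0, 0, 0],
    [0, 0, 0],
    [0, 0, 0],
    [0, 0, 0],
    [0, 0, 0]
  ],
  "angular": [
    [0, 0, 0],
    [0, 0, 0],
    [0, 0, 0],
    [0, 0, 0],
    [0, 0, 0],
    [0, 0, 0],
    [0, 0, 0],
    [0, 0, 0]
  ],
  "hand": [0.2, 0.2, 0.2, 0.2, 0.2, 0.2, 0.2, 0.2]
}}

```text
clock: 9.28
position: [0.4726, -0.1181, 0.3042]
ee_rot: [0.0, 0.012, 1.0, 0.0]
contact_force: [0.3, 0.5, -1.7]
width: 0.0276
gripper_force: 59.5
```

>>> {"fn": "carry_out", "kwargs": {
  "linear": [
    [0, 0, 0],
    [0, 0, 0],
    [0, 0, 0],
    [0, 0, 0],
    [0, 0, 0],
    [0, 0, 0],
    [0, 0, 0],
    [0, 0, 0]
  ],
  "angular": [
    [0, 0, 0],
    [0, 0, 0],
    [0, 0, 0],
    [0, 0, 0],
    [0, 0, 0],
    [0, 0, 0],
    [0, 0, 0],
    [0, 0, 0]
  ],
  "hand": [0.2, 0.2, 0.2, 0.2, 0.2, 0.2, 0.2, 0.2]
}}

```text
clock: 9.95
position: [0.4726, -0.1181, 0.3042]
ee_rot: [-0.0, 0.012, 1.0, 0.0]
contact_force: [0.4, -0.7, -1.6]
width: 0.0276
gripper_force: 59.5
```

>>> {"fn": "carry_out", "kwargs": {
  "linear": [
    [0, 0, 0],
    [0, 0, 0],
    [0, 0, 0],
    [0, 0, 0],
    [0, 0, 0],
    [0, 0, 0],
    [0, 0, 0],
    [0, 0, 0]
  ],
  "angular": [
    [0, 0, 0],
    [0, 0, 0],
    [0, 0, 0],
    [0, 0, 0],
    [0, 0, 0],
    [0, 0, 0],
    [0, 0, 0],
    [0, 0, 0]
  ],
  "hand": [0.2, 0.2, 0.2, 0.2, 0.2, 0.2, 0.2, 0.2]
}}

```text
clock: 10.62
position: [0.4726, -0.1181, 0.3042]
ee_rot: [0.0, 0.012, 1.0, 0.0]
contact_force: [0.1, -0.6, -1.6]
width: 0.0274
gripper_force: 59.5
```

>>> {"fn": "carry_out", "kwargs": {
  "linear": [
    [0, 0, 0],
    [0, 0, 0],
    [0, 0, 0],
    [0, 0, 0],
    [0, 0, 0],
    [0, 0, 0],
    [0, 0, 0],
    [0, 0, 0]
  ],
  "angular": [
    [0, 0, 0],
    [0, 0, 0],
    [0, 0, 0],
    [0, 0, 0],
    [0, 0, 0],
    [0, 0, 0],
    [0, 0, 0],
    [0, 0, 0]
  ],
  "hand": [0.2, 0.2, 0.2, 0.2, 0.2, 0.2, 0.2, 0.2]
}}

```text
clock: 11.28
position: [0.4726, -0.1181, 0.3042]
ee_rot: [0.0, 0.012, 1.0, 0.0]
contact_force: [0.5, -0.3, -1.0]
width: 0.0273
gripper_force: 59.5
```

```bash
python3 - <<'E'
from h import *
st=manip.get_state();q=st["ee_rot"];p=st["position"];a=2*np.arctan2(q[2],q[1])-np.pi;print(p,q,a,st["clock"])
s=manip.get_image("scene")[:,:,::-1].copy();cv2.imwrite("pics/scene3.png",s)
for nm,g in(("medium",(.637,-.1225)),("small",(.6635,.038))):
    o=locate(s,nm,g);print(nm,o.x.round(4),round(o.fun,3))
E
```

```text
[ 0.47258035 -0.11807685  0.30422864] [1.40718972e-05 1.16846133e-02 9.99931732e-01 3.31055210e-05] -0.02336975835630728 11.2833
medium [ 0.638  -0.1226  0.1479] 0.163
small [0.6655 0.0375 0.1182] 0.237
```

```bash
python3 - <<'E'
from h import *
s=cv2.imread("pics/scene3.png")
f=cv2.bilateralFilter(s,7,40,3).astype(int)
for nm,g in(("medium",(.637,-.1225)),("small",(.665,.0378))):
    w,h=BOT[nm];p=proj("scene",[*g,h*.4])[0].astype(int);m,_=blob(amber(s,False),p,34)
    ys,xs=np.nonzero(m);m8=m.astype(np.uint8)
    # lower silhouette: fit lines to bottom boundary left / right of near corner
    cols=range(xs.min()+2,xs.max()-1);bot={c:ys[xs==c].max() for c in cols};cc=max(bot,key=lambda c:(bot[c]))
    for lo,hi,lab in((xs.min()+2,cc-2,"left(-y face... edge along x)"),(cc+3,xs.max()-2,"right")):
        c=np.arange(lo,hi+1);v=np.array([bot[k]+.5 for k in c]);k=np.polyfit(c,v,1);r=v-np.polyval(k,c);ok=abs(r)<1;k=np.polyfit(c[ok],v[ok],1)
        A=ray("scene",(lo,np.polyval(k,lo)),0);B=ray("scene",(hi,np.polyval(k,hi)),0);d=(B-A)
        print(nm,lab,lo,hi,np.degrees(np.arctan2(d[1],d[0])).round(2),"len",np.linalg.norm(d).round(4))
t=cv2.imread("pics/top0.png")
for tp in((370,181),(318,173)):
    m,_=blob(amber(t,True),tp,20);c,_=cv2.findContours(m.astype(np.uint8),0,2);r=cv2.minAreaRect(max(c,key=len));print(r)
E
```

```text
medium left(-y face... edge along x) 305 318 -1.6 len 0.0388
medium right 323 331 86.73 len 0.0365
small left(-y face... edge along x) 349 356 -9.78 len 0.0238
small right 361 368 83.05 len 0.0341
((370.0, 181.0), (22.0, 20.0), 90.0)
((317.6923522949219, 171.9615478515625), (16.00048065185547, 15.876444816589355), 7.125016689300537)
```

```bash
python3 - <<'E'
from h import *
s=cv2.imread("pics/scene3.png");t=cv2.imread("pics/top0.png")
def lab(im,p,r):  # chroma/brightness distance from local background, shadow excluded by chroma/dark
    f=cv2.bilateralFilter(im,5,30,2).astype(float);return f
for nm,g,tp in(("medium",(.637,-.1225),(370,181)),("small",(.665,.0378),(318,173))):
    w,h=BOT[nm];p=proj("scene",[*g,h*.4])[0].astype(int)
    f=cv2.bilateralFilter(s,5,30,2).astype(float);am=((f[...,2]>f[...,0]*1.1)|(f.max(2)<60))&(f[...,1]<f[...,2]*.8+8)&(f.max(2)<200)
    m,st=blob(am.astype(np.uint8),p,34)
    f=t.astype(float);tm=((f[...,2]>f[...,0]*1.06)|(f.max(2)<95));m2,st2=blob(tm.astype(np.uint8),tp,14);print(st,st2)
    for bh in(.055,.06,.065,.07,.075):
        parts=[box(-w/2,w/2,-w/2,w/2,0,bh),cyl(.018,bh,h)]
        for nmk,mk in(("scene",{"scene":m}),("both",{"scene":m,"top":m2})):
            o=fit(parts,mk,[*g,0]);yaw=(o.x[2]+np.pi/4)%(np.pi/2)-np.pi/4;print(nm,bh,nmk,o.x[:2].round(4),yaw.round(3),round(o.fun,3))
E
```

```text
[303 240  31  44 949] [360 170  21  23 461]
medium 0.055 scene [ 0.6342 -0.1205] 0.03 0.104
medium 0.055 both [ 0.6359 -0.123 ] -0.045 0.171
medium 0.06 scene [ 0.6351 -0.1209] -0.013 0.097
medium 0.06 both [ 0.636  -0.1226] -0.032 0.151
medium 0.065 scene [ 0.6361 -0.1226] 0.038 0.108
medium 0.065 both [ 0.6354 -0.1222] -0.027 0.165
medium 0.07 scene [ 0.6368 -0.1231] 0.07 0.123
medium 0.07 both [ 0.6356 -0.1226] -0.038 0.208
medium 0.075 scene [ 0.6375 -0.123 ] 0.153 0.139
medium 0.075 both [ 0.6355 -0.1226] -0.03 0.249
[347 186  24  53 844] [309 163  18  21 296]
small 0.055 scene [0.6631 0.0398] 0.013 0.331
small 0.055 both [0.6633 0.0377] -0.097 0.497
small 0.06 scene [0.6641 0.0395] 0.068 0.344
small 0.06 both [0.6636 0.0371] -0.049 0.529
small 0.065 scene [0.6643 0.0398] 0.108 0.356
small 0.065 both [0.6634 0.0371] -0.058 0.564
small 0.07 scene [0.6644 0.0392] 0.106 0.371
small 0.07 both [0.6634 0.0369] -0.032 0.597
small 0.075 scene [0.6645 0.0393] 0.139 0.383
small 0.075 both [0.6632 0.037 ] -0.025 0.635
```

```bash
cat > small.py <<'E'
from h import *
import sys
s=cv2.imread(sys.argv[1]);t=cv2.imread("pics/top0.png")
g=(.664,.0378);w,h=BOT["small"];p=proj("scene",[*g,.04])[0].astype(int)
f=cv2.bilateralFilter(s,5,30,2).astype(float)
loose=((f[...,2]>f[...,0]*1.1)|(f.max(2)<60))&(f[...,1]<f[...,2]*.8+8)&(f.max(2)<200);strict=amber(s,False)&(f[...,1]<f[...,2]*.7)
y0=213;m=np.where(np.arange(400)[:,None]<y0,strict,loose).astype(np.uint8);m,st=blob(m,p,34)
f=t.astype(float);m2,st2=blob(((f[...,2]>f[...,0]*1.06)|(f.max(2)<95)).astype(np.uint8),(318,173),14);print(st,st2)
for bh in(.042,.046,.05,.055):
    parts=[box(-w/2,w/2,-w/2,w/2,0,bh),cyl(.018,bh,h)]
    for k,mk in(("scene",{"scene":m}),("both",{"scene":m,"top":m2})):
        o=fit(parts,mk,[*g,0]);yaw=(o.x[2]+np.pi/4)%(np.pi/2)-np.pi/4;print(bh,k,o.x[:2].round(4),yaw.round(3),round(o.fun,3))
x,y=p-25
tiles=[]
for n,im,c in(("scene",s,p),("top",t,np.array([318,173]))):
    a=cv2.resize(im[c[1]-25:c[1]+25,c[0]-25:c[0]+25],None,fx=8,fy=8,interpolation=cv2.INTER_CUBIC);tiles.append(a)
cv2.imwrite("pics/sm.png",np.hstack(tiles))
E
python3 small.py pics/scene3.png
```

```text
[347 202  24  37 614] [309 163  18  21 296]
0.042 scene [0.6641 0.0382] 0.027 0.114
0.042 both [0.6639 0.0382] -0.114 0.236
0.046 scene [0.6644 0.0373] 0.025 0.111
0.046 both [0.6639 0.0375] -0.082 0.241
0.05 scene [0.6648 0.0364] 0.031 0.116
0.05 both [0.664  0.0374] -0.073 0.263
0.055 scene [0.6652 0.0366] 0.053 0.128
0.055 both [0.6638 0.0367] -0.042 0.297
```

View pics/sm.png

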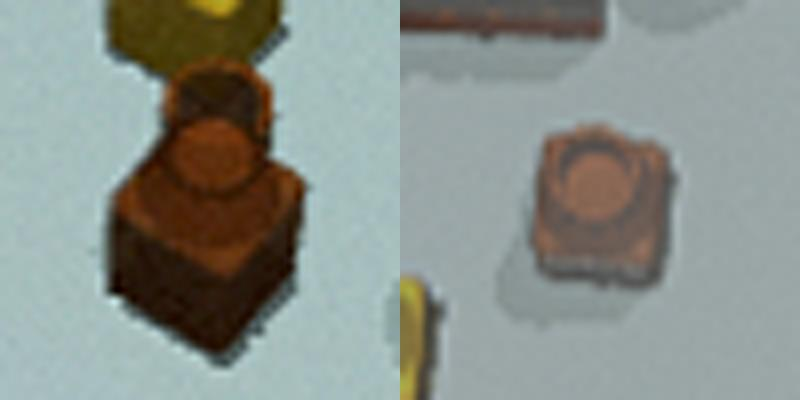

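The small bottle is centred at about scene (358,221) and turned about -4° to -5°. I move to its label.

>>> {"fn": "carry_out", "kwargs": {
  "linear": [
    [0, 0, 0.03],
    [0, 0.02, 0.03],
    [0.01, 0.05, 0],
    [0.01, 0.055, 0],
    [0.01, 0.055, 0],
    [0.01, 0.055, 0],
    [0.01, 0.055, 0],
    [0.014, 0.045, 0]
  ],
  "angular": [
    [0, 0, 0],
    [0, 0, 0],
    [0, 0, -0.1],
    [0, 0, -0.1],
    [0, 0, -0.1],
    [0, 0, -0.1],
    [0, 0, -0.1],
    [0, 0, -0.15]
  ],
  "hand": [0.2, 0.2, 0.2, 0.2, 0.2, 0.2, 0.2, 0.2]
}}

```text
clock: 12.0
position: [0.5042, 0.0512, 0.3342]
ee_rot: [-0.0, 0.038, 0.999, 0.0]
contact_force: [-0.1, -0.5, -1.9]
width: 0.0277
gripper_force: 59.7
```

>>> {"fn": "carry_out", "kwargs": {
  "linear": [
    [0, 0, -0.02],
    [0, 0, -0.02],
    [0, 0, -0.02],
    [0, 0, -0.014],
    [0, 0, 0],
    [0, 0, 0],
    [0, 0, 0],
    [0, 0, 0]
  ],
  "angular": [
    [0, 0, 0],
    [0, 0, 0],
    [0, 0, 0],
    [0, 0, 0],
    [0, 0, 0],
    [0, 0, 0],
    [0, 0, 0],
    [0, 0, 0]
  ],
  "hand": [0.2, 0.2, 0.2, 0.2, 0.2, 0.2, 0.2, 0.2]
}}

```text
clock: 12.67
position: [0.5048, 0.049, 0.2977]
ee_rot: [0.001, 0.038, 0.999, 0.0]
contact_force: [-0.8, 0.9, -1.1]
width: 0.027
gripper_force: 60.0
```

```bash
python3 - <<'E'
from h import *
st=manip.get_state();q=st["ee_rot"];p=st["position"];a=2*np.arctan2(q[2],q[1])-np.pi;print(p,q,a,st["clock"])
s=manip.get_image("scene")[:,:,::-1].copy();cv2.imwrite("pics/scene4.png",s)
E
python3 small.py pics/scene4.png
```

```text
[0.50481465 0.04895324 0.29769675] [5.45396144e-04 3.81039384e-02 9.99273632e-01 1.76688020e-05] -0.0762263414302593 12.6667
[347 202  24  37 613] [309 163  18  21 296]
0.042 scene [0.6641 0.0386] -0.038 0.114
0.042 both [0.6638 0.0381] -0.111 0.235
0.046 scene [0.6643 0.0377] -0.022 0.113
0.046 both [0.664  0.0378] -0.101 0.242
0.05 scene [0.665  0.0359] 0.043 0.119
0.05 both [0.6641 0.0376] -0.106 0.263
0.055 scene [0.6654 0.036 ] 0.061 0.13
0.055 both [0.6638 0.0367] -0.042 0.298
```

Bottle unmoved; the scanner faces its label. Hold.

>>> {"fn": "carry_out", "kwargs": {
  "linear": [
    [0, 0, 0],
    [0, 0, 0],
    [0, 0, 0],
    [0, 0, 0],
    [0, 0, 0],
    [0, 0, 0],
    [0, 0, 0],
    [0, 0, 0]
  ],
  "angular": [
    [0, 0, 0],
    [0, 0, 0],
    [0, 0, 0],
    [0, 0, 0],
    [0, 0, 0],
    [0, 0, 0],
    [0, 0, 0],
    [0, 0, 0]
  ],
  "hand": [0.2, 0.2, 0.2, 0.2, 0.2, 0.2, 0.2, 0.2]
}}

```text
clock: 13.38
position: [0.5045, 0.0495, 0.2972]
ee_rot: [-0.0, 0.038, 0.999, 0.0]
contact_force: [-0.7, 1.5, -1.9]
width: 0.0273
gripper_force: 60.0
```

>>> {"fn": "carry_out", "kwargs": {
  "linear": [
    [0, 0, 0],
    [0, 0, 0],
    [0, 0, 0],
    [0, 0, 0],
    [0, 0, 0],
    [0, 0, 0],
    [0, 0, 0],
    [0, 0, 0]
  ],
  "angular": [
    [0, 0, 0],
    [0, 0, 0],
    [0, 0, 0],
    [0, 0, 0],
    [0, 0, 0],
    [0, 0, 0],
    [0, 0, 0],
    [0, 0, 0]
  ],
  "hand": [0.2, 0.2, 0.2, 0.2, 0.2, 0.2, 0.2, 0.2]
}}

```text
clock: 14.05
position: [0.5046, 0.0494, 0.2972]
ee_rot: [0.0, 0.038, 0.999, 0.0]
contact_force: [-0.6, -0.2, -2.1]
width: 0.0276
gripper_force: 60.0
```

>>> {"fn": "carry_out", "kwargs": {
  "linear": [
    [0, 0, 0],
    [0, 0, 0],
    [0, 0, 0],
    [0, 0, 0],
    [0, 0, 0],
    [0, 0, 0],
    [0, 0, 0],
    [0, 0, 0]
  ],
  "angular": [
    [0, 0, 0],
    [0, 0, 0],
    [0, 0, 0],
    [0, 0, 0],
    [0, 0, 0],
    [0, 0, 0],
    [0, 0, 0],
    [0, 0, 0]
  ],
  "hand": [0.2, 0.2, 0.2, 0.2, 0.2, 0.2, 0.2, 0.2]
}}

```text
clock: 14.72
position: [0.5046, 0.0494, 0.2972]
ee_rot: [-0.0, 0.038, 0.999, 0.0]
contact_force: [-0.3, 0.4, -1.6]
width: 0.0275
gripper_force: 60.0
```

>>> {"fn": "carry_out", "kwargs": {
  "linear": [
    [0, 0, 0],
    [0, 0, 0],
    [0, 0, 0],
    [0, 0, 0],
    [0, 0, 0],
    [0, 0, 0],
    [0, 0, 0],
    [0, 0, 0]
  ],
  "angular": [
    [0, 0, 0],
    [0, 0, 0],
    [0, 0, 0],
    [0, 0, 0],
    [0, 0, 0],
    [0, 0, 0],
    [0, 0, 0],
    [0, 0, 0]
  ],
  "hand": [0.2, 0.2, 0.2, 0.2, 0.2, 0.2, 0.2, 0.2]
}}

```text
clock: 15.38
position: [0.5045, 0.0494, 0.2972]
ee_rot: [0.0, 0.038, 0.999, 0.0]
contact_force: [-0.9, 0.2, -2.1]
width: 0.0275
gripper_force: 60.0
```

```bash
cat > loc.py <<'E'
from h import *
import sys
s=manip.get_image("scene")[:,:,::-1].copy();t=manip.get_image("top")[:,:,::-1].copy();cv2.imwrite(f"pics/scene_{sys.argv[1]}.png",s);cv2.imwrite(f"pics/top_{sys.argv[1]}.png",t)
# all amber blobs in the scene picture, with the rim-based position
f=cv2.bilateralFilter(s,5,30,2).astype(float);m=(amber(s,False)&(f[...,1]<f[...,2]*.7)&(f[...,2]>f[...,0]*1.22)).astype(np.uint8)
n,L,st,c=cv2.connectedComponentsWithStats(cv2.morphologyEx(m,cv2.MORPH_OPEN,np.ones((3,3))))
for i in range(1,n):
    if 150<st[i,4]<1500: print(st[i],c[i].round(1))
q=manip.get_state();a=2*np.arctan2(q["ee_rot"][2],q["ee_rot"][1]);print(q["clock"],q["position"].round(4),a,q["qpos"].round(3),q["contact_force"].round(1))
E
python3 loc.py a
```

```text
[226  14  18  25 252] [233.5  27. ]
[252  18  26  15 201] [265.2  25.1]
[347 202  24  37 592] [358.5 220.6]
[303 241  31  43 920] [318.4 262.2]
[ 384  263   60   55 1414] [410.1 290.5]
15.4833 [0.5046 0.0494 0.2972] 3.0661929130127183 [-0.04   0.262  1.814  0.     1.065 -1.535] [-0.3 -0.8 -1.7]
```

>>> {"fn": "carry_out", "kwargs": {
  "linear": [
    [0, 0, 0.04],
    [0, 0, 0.065],
    [0, 0, 0.065],
    [0, 0, 0.065],
    [0, 0, 0.065],
    [0.01, -0.04, 0],
    [0.016, -0.06, 0],
    [0.016, -0.06, 0]
  ],
  "angular": [
    [0, 0, 0],
    [0, 0, 0],
    [0, 0, 0],
    [0, 0, 0],
    [0, 0, 0],
    [0, 0, 0.3],
    [0, 0, 0.3],
    [0, 0, 0.35]
  ],
  "hand": [0.2, 0.2, 0.2, 0.2, 0.2, 0.2, 0.2, 0.2]
}}

```text
clock: 16.15
position: [0.5254, -0.0308, 0.4484]
ee_rot: [0.001, -0.002, 1.0, -0.0]
contact_force: [0.7, -0.5, -1.9]
width: 0.0278
gripper_force: 59.9
```

>>> {"fn": "carry_out", "kwargs": {
  "linear": [
    [0.016, -0.06, 0],
    [0.016, -0.06, 0],
    [0.016, -0.06, 0],
    [0.016, -0.06, 0],
    [0.016, -0.06, 0],
    [0.016, -0.06, 0],
    [0.016, -0.06, 0],
    [0.016, -0.06, 0]
  ],
  "angular": [
    [0, 0, 0],
    [0, 0, 0],
    [0, 0, 0],
    [0, 0, 0],
    [0, 0, 0],
    [0, 0, 0],
    [0, 0, 0],
    [0, 0, 0]
  ],
  "hand": [0.2, 0.2, 0.2, 0.2, 0.2, 0.2, 0.2, 0.2]
}}

```text
clock: 16.82
position: [0.5897, -0.2721, 0.447]
ee_rot: [-0.0, -0.0, 1.0, 0.0]
contact_force: [1.3, -0.5, -2.0]
width: 0.0274
gripper_force: 59.9
```

>>> {"fn": "carry_out", "kwargs": {
  "linear": [
    [0.008, -0.016, 0],
    [0, 0, 0],
    [0, 0, -0.04],
    [0, 0, -0.05],
    [0, 0, -0.05],
    [0, 0, -0.03],
    [0, 0, 0],
    [0, 0, 0]
  ],
  "angular": [
    [0, 0, 0],
    [0, 0, 0],
    [0, 0, 0],
    [0, 0, 0],
    [0, 0, 0],
    [0, 0, 0],
    [0, 0, 0],
    [0, 0, 0]
  ],
  "hand": [0.2, 0.2, 0.2, 0.2, 0.2, 0.2, 0.2, 0.2]
}}

```text
clock: 17.48
position: [0.5933, -0.2772, 0.3618]
ee_rot: [-0.001, -0.001, 1.0, 0.001]
contact_force: [-1.1, -0.4, -1.9]
width: 0.0274
gripper_force: 60.0
```

```bash
python3 loc.py b; python3 - <<'E'
from h import *
s=cv2.imread("pics/scene_b.png");st=manip.get_state();p=st["position"];q=st["ee_rot"];a=2*np.arctan2(q[2],q[1])-np.pi
sc=(p[0]+.0196*np.cos(a),p[1]+.0196*np.sin(a),a,p[2]-.279);f=6;o=np.array([225,250])
c=cv2.resize(s[250:350,225:335],None,fx=f,fy=f,interpolation=cv2.INTER_CUBIC);c=(255*(c/255.)**.6).astype(np.uint8)
overlay(c,"scene",o,f,[pose(x,*sc) for x in scanner_parts()]);
P=pose(box(-.056,.056,-.034,.034,.026,.026),.6187,-.2785,0);overlay(c,"scene",o,f,[P, pose(box(-.05,.05,-.028,.028,.026,.026),.6187,-.2785,0)])
cv2.imwrite("pics/cr.png",c)
E
```

```text
[226  11  53  28 807] [248.1  24.6]
[347 202  24  36 588] [358.5 220.6]
[303 241  31  43 920] [318.4 262.2]
[ 384  263   60   55 1412] [410.1 290.5]
17.5833 [ 0.5939 -0.278   0.364 ] 3.142911100557987 [-0.544  0.419  1.387  0.     1.333 -2.116] [ 0.5 -0.2 -1. ]
```

View pics/cr.png

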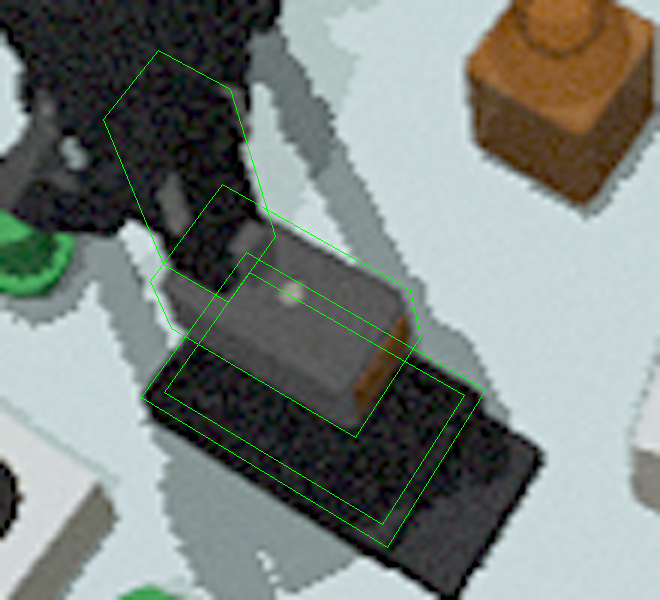

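The held scanner, at (290,300) in the crop, hovers inside the cradle outline, which matches the rim at (143,397), (485,392) and (388,547). I lower it.

>>> {"fn": "carry_out", "kwargs": {
  "linear": [
    [0, 0, -0.03],
    [0, 0, -0.03],
    [0, 0, -0.03],
    [0, 0, -0.03],
    [0, 0, -0.016],
    [0, 0, -0.01],
    [0, 0, -0.004],
    [0, 0, 0]
  ],
  "angular": [
    [0, 0, 0],
    [0, 0, 0],
    [0, 0, 0],
    [0, 0, 0],
    [0, 0, 0],
    [0, 0, 0],
    [0, 0, 0],
    [0, 0, 0]
  ],
  "hand": [0.2, 0.2, 0.2, 0.2, 0.2, 0.2, 0.2, 0.2]
}}

```text
clock: 18.25
position: [0.5938, -0.2786, 0.2879]
ee_rot: [0.0, -0.0, 1.0, -0.0]
contact_force: [-1.3, -0.9, -1.4]
width: 0.0275
gripper_force: 60.1
```

>>> {"fn": "carry_out", "kwargs": {
  "linear": [
    [0, 0, -0.002],
    [0, 0, -0.002],
    [0, 0, 0],
    [0, 0, 0]
  ],
  "angular": [
    [0, 0, 0],
    [0, 0, 0],
    [0, 0, 0],
    [0, 0, 0]
  ],
  "hand": [0.2, 0.2, 0.2, 0.2]
}}

```text
clock: 18.58
position: [0.5937, -0.2787, 0.2858]
ee_rot: [0.001, -0.0, 1.0, -0.0]
contact_force: [0.5, -0.4, -0.6]
width: 0.027
gripper_force: 60.2
```

>>> {"fn": "carry_out", "kwargs": {
  "linear": [
    [0, 0, -0.002],
    [0, 0, -0.002],
    [0, 0, 0],
    [0, 0, 0]
  ],
  "angular": [
    [0, 0, 0],
    [0, 0, 0],
    [0, 0, 0],
    [0, 0, 0]
  ],
  "hand": [0.2, 0.2, 0.2, 0.2]
}}

```text
clock: 18.92
position: [0.5935, -0.2787, 0.2857]
ee_rot: [0.001, -0.0, 1.0, -0.001]
contact_force: [-2.7, 1.0, 8.9]
width: 0.0275
gripper_force: 61.5
```

>>> {"fn": "carry_out", "kwargs": {
  "linear": [
    [0, 0, 0],
    [0, 0, 0],
    [0, 0, 0],
    [0, 0, 0],
    [0, 0, 0],
    [0, 0, 0],
    [0, 0, 0],
    [0, 0, 0]
  ],
  "angular": [
    [0, 0, 0],
    [0, 0, 0],
    [0, 0, 0],
    [0, 0, 0],
    [0, 0, 0],
    [0, 0, 0],
    [0, 0, 0],
    [0, 0, 0]
  ],
  "hand": [0.25, 0.35, 0.5, 0.65, 0.8, 1, 1, 1]
}}

```text
clock: 19.58
position: [0.5936, -0.2786, 0.283]
ee_rot: [-0.0, -0.0, 1.0, 0.0]
contact_force: [-0.1, 0.2, 0.3]
width: 0.0854
gripper_force: 0.0
```

>>> {"fn": "carry_out", "kwargs": {
  "linear": [
    [0, 0, 0],
    [0, 0, 0.02],
    [0, 0, 0.04],
    [0, 0, 0.06],
    [0, 0, 0.06],
    [0, 0, 0.06],
    [0, 0, 0.06],
    [0, 0, 0]
  ],
  "angular": [
    [0, 0, 0],
    [0, 0, 0],
    [0, 0, 0],
    [0, 0, 0],
    [0, 0, 0],
    [0, 0, 0],
    [0, 0, 0],
    [0, 0, 0]
  ],
  "hand": [1, 1, 1, 1, 1, 1, 1, 1]
}}

```text
clock: 20.25
position: [0.5943, -0.2789, 0.4417]
ee_rot: [0.006, -0.0, 1.0, -0.004]
contact_force: [0.7, 0.1, 0.9]
width: 0.0855
gripper_force: 0.0
```

```bash
python3 loc.py c
```

```text
[225  10  54  27 796] [248.2  24.2]
[347 202  24  36 586] [358.5 220.6]
[303 241  31  43 919] [318.4 262.2]
[ 384  263   60   55 1411] [410.1 290.5]
20.35 [ 0.5935 -0.2785  0.4357] 3.1422090786486665 [-0.545  0.384  1.266  0.     1.487 -2.116] [ 1.  -0.  -0.7]
```

```bash
python3 - <<'E'
from h import *
from scipy.optimize import minimize
ims={n:cv2.imread(f"pics/{n}0.png") for n in("scene","top")}
for tp,sp,x0 in(((457,211),(177,302),(.5374,-.3797)),((457,231),(197,317),(.4755,-.3766)),((457,252),(219,332),(.4136,-.3735))):
    for names in(("top",),("scene",),("top","scene")):
        def cost(v):
            e=0
            for n in names:
                p=dict(top=tp,scene=sp)[n];m=(cv2.bilateralFilter(ims[n],5,30,2).max(2)<75).astype(np.uint8);b,_=blob(m,p,12)
                r=(p[0]-25,p[1]-25,50,50);s=sil(n,[pose(q,v[0],v[1],0) for q in(cyl(.019,.04,.046),cyl(.013,.046,.078))],r);e+=np.abs(s-b[r[1]:r[1]+50,r[0]:r[0]+50]).sum()/b.sum()
            return e
        o=min((minimize(cost,[x0[0]+d,x0[1]+g],method="Nelder-Mead",options=dict(initial_simplex=np.array([[0,0],[.006,0],[0,.006]])+[x0[0]+d,x0[1]+g],xatol=1e-4,fatol=1e-4,maxfev=60)) for d in(-.004,.004) for g in(-.004,.004)),key=lambda o:o.fun)
        print(names,o.x.round(4),round(o.fun,3))
E
```

```text
('top',) [ 0.536  -0.3769] 0.234
('scene',) [ 0.5334 -0.3837] 1.0
('top', 'scene') [ 0.536  -0.3769] 1.234
('top',) [ 0.4734 -0.3752] 0.2
('scene',) [ 0.4764 -0.3769] 0.095
('top', 'scene') [ 0.4756 -0.3767] 0.337
('top',) [ 0.4131 -0.3728] 0.191
('scene',) [ 0.4096 -0.3775] 1.0
('top', 'scene') [ 0.4131 -0.3728] 1.191
```

>>> {"fn": "carry_out", "kwargs": {
  "linear": [
    [-0.04, -0.033, 0],
    [-0.04, -0.033, 0],
    [-0.04, -0.033, 0],
    [-0.04, -0.033, 0],
    [-0.04, -0.033, 0],
    [-0.036, -0.033, 0],
    [0, 0, -0.03],
    [0, 0, -0.05]
  ],
  "angular": [
    [0, 0, 0],
    [0, 0, 0],
    [0, 0, 0],
    [0, 0, 0],
    [0, 0, 0],
    [0, 0, 0],
    [0, 0, 0],
    [0, 0, 0]
  ],
  "hand": [1, 1, 1, 1, 1, 1, 1, 1]
}}

```text
clock: 21.02
position: [0.4746, -0.379, 0.3942]
ee_rot: [0.001, 0.001, 1.0, -0.001]
contact_force: [-0.0, -0.5, 0.1]
width: 0.0858
gripper_force: 0.0
```

>>> {"fn": "carry_out", "kwargs": {
  "linear": [
    [0, 0, -0.05],
    [0, 0, -0.05],
    [0, 0, -0.05],
    [0, 0, 0],
    [0, 0, 0],
    [0, 0, 0]
  ],
  "angular": [
    [0, 0, 0],
    [0, 0, 0],
    [0, 0, 0],
    [0, 0, 0],
    [0, 0, 0],
    [0, 0, 0]
  ],
  "hand": [1, 1, 1, 1, 1, 1]
}}

```text
clock: 21.52
position: [0.4758, -0.3778, 0.3188]
ee_rot: [0.0, -0.0, 1.0, -0.0]
contact_force: [0.1, -0.3, 0.9]
width: 0.0856
gripper_force: 0.0
```

>>> {"fn": "carry_out", "kwargs": {
  "linear": [
    [0, 0.002, -0.045],
    [0, 0, -0.045],
    [0, 0, -0.045],
    [0, 0, -0.03],
    [0, 0, -0.02],
    [0, 0, 0],
    [0, 0, 0],
    [0, 0, 0]
  ],
  "angular": [
    [0, 0, 0],
    [0, 0, 0],
    [0, 0, 0],
    [0, 0, 0],
    [0, 0, 0],
    [0, 0, 0],
    [0, 0, 0],
    [0, 0, 0]
  ],
  "hand": [1, 1, 1, 1, 1, 1, 1, 1]
}}

```text
clock: 22.18
position: [0.4762, -0.3772, 0.2274]
ee_rot: [0.001, -0.0, 1.0, -0.001]
contact_force: [0.9, -0.4, -0.9]
width: 0.0855
gripper_force: 0.0
```

>>> {"fn": "carry_out", "kwargs": {
  "linear": [
    [0, 0, 0],
    [0, 0, 0],
    [0, 0, 0],
    [0, 0, 0],
    [0, 0, 0],
    [0, 0, 0],
    [0, 0, 0],
    [0, 0, 0]
  ],
  "angular": [
    [0, 0, 0],
    [0, 0, 0],
    [0, 0, 0],
    [0, 0, 0],
    [0, 0, 0],
    [0, 0, 0],
    [0, 0, 0],
    [0, 0, 0]
  ],
  "hand": [0.1, 0.1, 0.1, 0.1, 0.1, 0.1, 0.1, 0.1],
  "force": 60
}}

```text
clock: 22.85
position: [0.4758, -0.3768, 0.2263]
ee_rot: [0.0, -0.0, 1.0, -0.0]
contact_force: [-0.7, 0.3, 3.8]
width: 0.0244
gripper_force: 58.9
```

>>> {"fn": "carry_out", "kwargs": {
  "linear": [
    [0, 0, 0],
    [0, 0, 0],
    [0, 0, 0],
    [0, 0, 0]
  ],
  "angular": [
    [0, 0, 0],
    [0, 0, 0],
    [0, 0, 0],
    [0, 0, 0]
  ],
  "hand": [0.1, 0.1, 0.1, 0.1]
}}

```text
clock: 23.18
position: [0.4757, -0.3768, 0.2263]
ee_rot: [0.0, -0.0, 1.0, -0.0]
contact_force: [-0.7, -0.1, 5.0]
width: 0.024
gripper_force: 58.9
```

>>> {"fn": "carry_out", "kwargs": {
  "linear": [
    [0, 0, 0.02],
    [0, 0, 0.05],
    [0, 0, 0.06],
    [0, 0, 0.06],
    [0, 0, 0.06],
    [0, 0, 0.06],
    [0, 0, 0.06],
    [0, 0, 0.06]
  ],
  "angular": [
    [0, 0, 0],
    [0, 0, 0],
    [0, 0, 0],
    [0, 0, 0],
    [0, 0, 0],
    [0, 0, 0],
    [0, 0, 0],
    [0, 0, 0]
  ],
  "hand": [0.1, 0.1, 0.1, 0.1, 0.1, 0.1, 0.1, 0.1]
}}

```text
clock: 23.85
position: [0.4752, -0.3761, 0.4421]
ee_rot: [-0.0, -0.0, 1.0, 0.0]
contact_force: [0.6, -0.1, 0.1]
width: 0.0241
gripper_force: 58.9
```

>>> {"fn": "carry_out", "kwargs": {
  "linear": [
    [0.032, 0.05, 0],
    [0.036, 0.057, 0],
    [0.036, 0.057, 0],
    [0.036, 0.057, 0],
    [0.036, 0.057, 0],
    [0.036, 0.057, 0],
    [0.036, 0.057, 0],
    [0.036, 0.057, 0]
  ],
  "angular": [
    [0, 0, 0],
    [0, 0, 0],
    [0, 0, 0],
    [0, 0, 0],
    [0, 0, 0],
    [0, 0, 0],
    [0, 0, 0],
    [0, 0, 0]
  ],
  "hand": [0.1, 0.1, 0.1, 0.1, 0.1, 0.1, 0.1, 0.1]
}}

```text
clock: 24.52
position: [0.6179, -0.1504, 0.4406]
ee_rot: [-0.001, -0.0, 1.0, 0.0]
contact_force: [0.3, -0.1, -0.5]
width: 0.0239
gripper_force: 58.9
```

>>> {"fn": "carry_out", "kwargs": {
  "linear": [
    [0.036, 0.057, 0],
    [0, 0, 0],
    [0, 0, -0.05],
    [0, 0, -0.05],
    [0, 0, 0],
    [0, 0, 0]
  ],
  "angular": [
    [0, 0, 0],
    [0, 0, 0],
    [0, 0, 0],
    [0, 0, 0],
    [0, 0, 0],
    [0, 0, 0]
  ],
  "hand": [0.1, 0.1, 0.1, 0.1, 0.1, 0.1]
}}

```text
clock: 25.02
position: [0.635, -0.1236, 0.3893]
ee_rot: [-0.002, -0.0, 1.0, 0.001]
contact_force: [-0.1, -0.7, -0.3]
width: 0.0242
gripper_force: 58.9
```

```bash
python3 loc.py d; python3 - <<'E'
from h import *
s=cv2.imread("pics/scene_d.png");f=6;o=np.array([270,185]);p=manip.get_state()["position"]
c=cv2.resize(s[185:285,270:400],None,fx=f,fy=f,interpolation=cv2.INTER_CUBIC);c=(255*(c/255.)**.6).astype(np.uint8)
z=p[2]-.2103
overlay(c,"scene",o,f,[x+[p[0],p[1],z] for x in(cyl(.0115,.02,.024),cyl(.019,.024,.03),cyl(.0085,0,.001))]+[cyl(.018,.121,.121)+[.636,-.1226,0],cyl(.0135,.121,.121)+[.636,-.1226,0],cyl(.018,.103,.103)+[.664,.0377,0]])
cv2.imwrite("pics/st.png",c)
E
```

```text
[227  15  52  22 680] [251.3  25. ]
[347 202  23  36 583] [358.4 220.6]
[316 244  31  43 936] [331.4 265.5]
[ 384  263   60   55 1414] [410.1 290.5]
25.1167 [ 0.6358 -0.124   0.3921] 3.1417644945805234 [-0.3    0.392  1.361  0.     1.387 -1.871] [-0.2 -0.1 -0.3]
```

View pics/st.png

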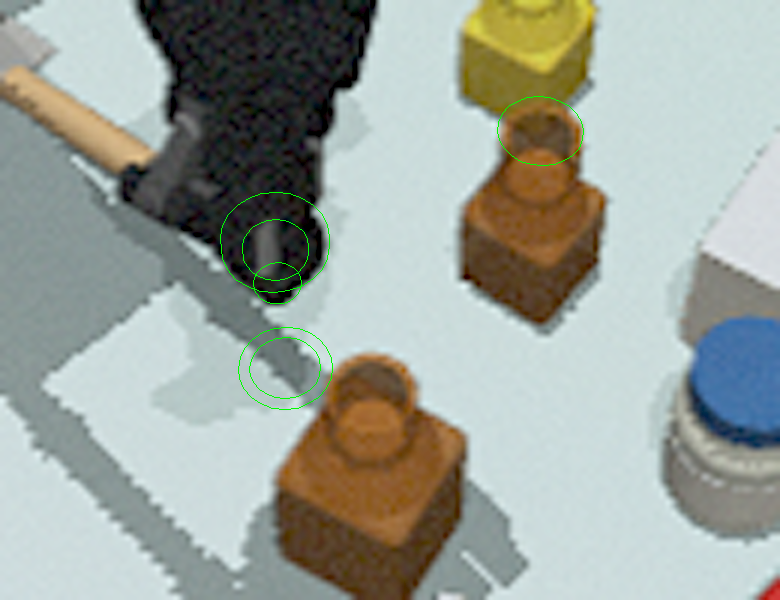

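The medium bottle has been knocked aside: its rim is now at crop (372,391), or scene (331.6,249.7), and the stopper hovers over the old place. I relocate it.

```bash
cat > med.py <<'E'
from h import *
import sys
def m_sc(s,p):
    f=cv2.bilateralFilter(s,5,30,2).astype(float);am=((f[...,2]>f[...,0]*1.1)|(f.max(2)<60))&(f[...,1]<f[...,2]*.8+8)&(f.max(2)<200);return blob(am.astype(np.uint8),p,32)
def m_tp(t,p):
    f=t.astype(float);return blob(((f[...,2]>f[...,0]*1.06)|(f.max(2)<95)).astype(np.uint8),p,16)
w,h=BOT["medium"];parts=[box(-.03,.03,-.03,.03,0,.06),cyl(.018,.06,h)]
if __name__=="__main__":
    print("rim ray",ray("scene",(331.6,249.7),h).round(4))
    tag=sys.argv[1];g=ray("scene",(331.6,249.7),h)[:2]
    s=cv2.imread(f"pics/scene_{tag}.png");t=cv2.imread(f"pics/top_{tag}.png")
    m,st=m_sc(s,proj("scene",[*g,.048])[0].astype(int));m2,st2=m_tp(t,proj("top",[*g,.07])[0].astype(int));print(st,st2)
    for k in({"scene":m},{"scene":m,"top":m2}):
        o=fit(parts,k,[*g,0]);print(o.x[:2].round(4),((o.x[2]+np.pi/4)%(np.pi/2)-np.pi/4).round(3),round(o.fun,3))
E
python3 med.py d
```

```text
rim ray [ 0.6698 -0.115   0.121 ]
[316 244  32  44 964] [351 151  32  32 968]
[ 0.668  -0.1129] 0.008 0.079
[ 0.6681 -0.1127] -0.01 0.584
```

>>> {"fn": "carry_out", "kwargs": {
  "linear": [
    [0.022, 0.006, 0],
    [0.022, 0.006, 0],
    [0.022, 0.008, 0],
    [0, 0, 0],
    [0, 0, -0.03],
    [0, 0, -0.03],
    [0, 0, -0.03],
    [0, 0, 0]
  ],
  "angular": [
    [0, 0, 0],
    [0, 0, 0],
    [0, 0, 0],
    [0, 0, 0],
    [0, 0, 0],
    [0, 0, 0],
    [0, 0, 0],
    [0, 0, 0]
  ],
  "hand": [0.1, 0.1, 0.1, 0.1, 0.1, 0.1, 0.1, 0.1]
}}

```text
clock: 25.78
position: [0.6674, -0.1138, 0.3438]
ee_rot: [-0.002, -0.0, 1.0, 0.001]
contact_force: [-0.3, 0.4, -1.0]
width: 0.024
gripper_force: 58.9
```

```bash
python3 loc.py e
```

```text
[347 202  24  36 589] [358.4 220.6]
[317 247  31  40 886] [331.6 266.5]
[ 384  263   60   55 1415] [410.1 290.5]
25.8833 [ 0.6683 -0.1139  0.3466] 3.141879760046494 [-0.271  0.463  1.357 -0.     1.321 -1.842] [ 0.4  0.2 -0.3]
```

>>> {"fn": "carry_out", "kwargs": {
  "linear": [
    [0, 0, -0.012],
    [0, 0, -0.012],
    [0, 0, -0.012],
    [0, 0, -0.01],
    [0, 0, 0],
    [0, 0, 0]
  ],
  "angular": [
    [0, 0, 0],
    [0, 0, 0],
    [0, 0, 0],
    [0, 0, 0],
    [0, 0, 0],
    [0, 0, 0]
  ],
  "hand": [0.1, 0.1, 0.1, 0.1, 0.1, 0.1]
}}

```text
clock: 26.38
position: [0.6685, -0.1135, 0.3222]
ee_rot: [-0.001, -0.0, 1.0, 0.0]
contact_force: [-0.6, 0.4, -0.7]
width: 0.0241
gripper_force: 58.9
```

>>> {"fn": "carry_out", "kwargs": {
  "linear": [
    [0, 0, -0.008],
    [0, 0, -0.008],
    [0, 0, -0.006],
    [0, 0, -0.004],
    [0, 0, 0],
    [0, 0, 0]
  ],
  "angular": [
    [0, 0, 0],
    [0, 0, 0],
    [0, 0, 0],
    [0, 0, 0],
    [0, 0, 0],
    [0, 0, 0]
  ],
  "hand": [0.1, 0.1, 0.1, 0.1, 0.1, 0.1]
}}

```text
clock: 26.88
position: [0.6685, -0.1135, 0.3095]
ee_rot: [-0.0, -0.0, 1.0, 0.0]
contact_force: [-0.7, -0.3, -0.7]
width: 0.0245
gripper_force: 58.9
```

>>> {"fn": "carry_out", "kwargs": {
  "linear": [
    [0, 0, -0.002],
    [0, 0, -0.002],
    [0, 0, -0.002],
    [0, 0, 0],
    [0, 0, 0]
  ],
  "angular": [
    [0, 0, 0],
    [0, 0, 0],
    [0, 0, 0],
    [0, 0, 0],
    [0, 0, 0]
  ],
  "hand": [0.1, 0.1, 0.1, 0.1, 0.1]
}}

```text
clock: 27.3
position: [0.6686, -0.1136, 0.3073]
ee_rot: [0.0, -0.0, 1.0, -0.0]
contact_force: [-0.8, -0.1, 2.4]
width: 0.0242
gripper_force: 59.3
```

Contact just begins at the expected height (0.3073). I press a little more.

>>> {"fn": "carry_out", "kwargs": {
  "linear": [
    [0, 0, -0.002],
    [0, 0, -0.002],
    [0, 0, 0],
    [0, 0, 0],
    [0, 0, 0]
  ],
  "angular": [
    [0, 0, 0],
    [0, 0, 0],
    [0, 0, 0],
    [0, 0, 0],
    [0, 0, 0]
  ],
  "hand": [0.1, 0.1, 0.1, 0.1, 0.1]
}}

```text
clock: 27.72
position: [0.6685, -0.1135, 0.3072]
ee_rot: [0.001, -0.0, 1.0, -0.0]
contact_force: [-2.6, 0.2, 9.4]
width: 0.024
gripper_force: 59.9
```

>>> {"fn": "carry_out", "kwargs": {
  "linear": [
    [0, 0, 0.002],
    [0, 0, 0],
    [0, 0, 0],
    [0, 0, 0],
    [0, 0, 0],
    [0, 0, 0],
    [0, 0, 0],
    [0, 0, 0]
  ],
  "angular": [
    [0, 0, 0],
    [0, 0, 0],
    [0, 0, 0],
    [0, 0, 0],
    [0, 0, 0],
    [0, 0, 0],
    [0, 0, 0],
    [0, 0, 0]
  ],
  "hand": [0.35, 0.45, 0.6, 0.8, 1, 1, 1, 1]
}}

```text
clock: 28.38
position: [0.6686, -0.1136, 0.3055]
ee_rot: [-0.0, -0.0, 1.0, 0.0]
contact_force: [0.4, 0.7, 0.1]
width: 0.0854
gripper_force: 0.0
```

>>> {"fn": "carry_out", "kwargs": {
  "linear": [
    [0, 0, 0.02],
    [0, 0, 0.05],
    [0, 0, 0.06],
    [0, 0, 0.06],
    [0, 0, 0.06],
    [0, 0, 0.02],
    [0, 0, 0],
    [0, 0, 0]
  ],
  "angular": [
    [0, 0, 0],
    [0, 0, 0],
    [0, 0, 0],
    [0, 0, 0],
    [0, 0, 0],
    [0, 0, 0],
    [0, 0, 0],
    [0, 0, 0]
  ],
  "hand": [1, 1, 1, 1, 1, 1, 1, 1]
}}

```text
clock: 29.05
position: [0.6683, -0.1135, 0.4409]
ee_rot: [0.0, -0.0, 1.0, -0.0]
contact_force: [-0.4, 0.1, -0.7]
width: 0.0855
gripper_force: 0.0
```

```bash
python3 loc.py f; python3 - <<'E'
from h import *
s=cv2.imread("pics/scene_f.png")
# flange+knob of the seated stopper
m=(cv2.bilateralFilter(s,5,30,2).max(2)<50).astype(np.uint8)
c=proj("scene",[.6685,-.1135,.14])[0].astype(int);b,st=blob(m,c,16);print("seen",st)
pr=np.vstack([proj("scene",x+[.6685,-.1135,.097]) for x in(cyl(.019,.024,.03),cyl(.013,.03,.062))]);print("expected",pr.min(0),pr.max(0)-pr.min(0))
E
```

```text
[226  12  27  27 387] [236.   24.9]
[347 202  23  36 585] [358.4 220.6]
[317 254  31  33 774] [331.6 268.6]
[ 384  263   60   55 1415] [410.1 290.5]
29.15 [ 0.6682 -0.1135  0.4386] 3.1421772277343303 [-0.271  0.421  1.201  0.     1.524 -1.842] [ 0.1 -0.1 -0.8]
seen [324 237  16  21 253]
expected [323.00832608 235.12841966] [16.86552416 21.2411079 ]
```

>>> {"fn": "carry_out", "kwargs": {
  "linear": [
    [-0.046, -0.047, 0],
    [-0.046, -0.047, 0],
    [-0.046, -0.047, 0],
    [-0.046, -0.047, 0],
    [-0.046, -0.047, 0],
    [-0.046, -0.047, 0],
    [-0.046, -0.047, 0],
    [-0.046, -0.047, 0]
  ],
  "angular": [
    [0, 0, 0],
    [0, 0, 0],
    [0, 0, 0],
    [0, 0, 0],
    [0, 0, 0],
    [0, 0, 0],
    [0, 0, 0],
    [0, 0, 0]
  ],
  "hand": [1, 1, 1, 1, 1, 1, 1, 1]
}}

```text
clock: 29.82
position: [0.483, -0.3023, 0.4385]
ee_rot: [-0.002, -0.0, 1.0, 0.001]
contact_force: [0.4, -1.4, -0.1]
width: 0.0855
gripper_force: 0.0
```

>>> {"fn": "carry_out", "kwargs": {
  "linear": [
    [-0.046, -0.047, 0],
    [-0.046, -0.047, 0],
    [-0.048, -0.05, 0],
    [0, 0, 0],
    [0, 0, -0.05],
    [0, 0, -0.06],
    [0, 0, -0.06],
    [0, 0, 0]
  ],
  "angular": [
    [0, 0, 0],
    [0, 0, 0],
    [0, 0, 0],
    [0, 0, 0],
    [0, 0, 0],
    [0, 0, 0],
    [0, 0, 0],
    [0, 0, 0]
  ],
  "hand": [1, 1, 1, 1, 1, 1, 1, 1]
}}

```text
clock: 30.48
position: [0.4127, -0.3714, 0.3483]
ee_rot: [-0.005, -0.0, 1.0, 0.006]
contact_force: [-1.3, 0.4, -0.6]
width: 0.0852
gripper_force: 0.0
```

>>> {"fn": "carry_out", "kwargs": {
  "linear": [
    [0, 0, 0],
    [0, 0, 0]
  ],
  "angular": [
    [0, 0, 0],
    [0, 0, 0]
  ],
  "hand": [1, 1]
}}

```text
clock: 30.65
position: [0.4151, -0.3737, 0.3562]
ee_rot: [0.0, -0.0, 1.0, -0.0]
contact_force: [0.4, 0.1, 0.5]
width: 0.0854
gripper_force: 0.0
```

>>> {"fn": "carry_out", "kwargs": {
  "linear": [
    [-0.002, 0, -0.05],
    [0, 0, -0.05],
    [0, 0, -0.05],
    [0, 0, -0.05],
    [0, 0, -0.03],
    [0, 0, 0],
    [0, 0, 0],
    [0, 0, 0]
  ],
  "angular": [
    [0, 0, 0],
    [0, 0, 0],
    [0, 0, 0],
    [0, 0, 0],
    [0, 0, 0],
    [0, 0, 0],
    [0, 0, 0],
    [0, 0, 0]
  ],
  "hand": [1, 1, 1, 1, 1, 1, 1, 1]
}}

```text
clock: 31.32
position: [0.4145, -0.3744, 0.2428]
ee_rot: [0.001, -0.0, 1.0, -0.002]
contact_force: [0.2, -0.0, -0.3]
width: 0.0854
gripper_force: 0.0
```

>>> {"fn": "carry_out", "kwargs": {
  "linear": [
    [0, 0, -0.012],
    [0, 0, -0.012],
    [0, 0, -0.007],
    [0, 0, 0],
    [0, 0, 0]
  ],
  "angular": [
    [0, 0, 0],
    [0, 0, 0],
    [0, 0, 0],
    [0, 0, 0],
    [0, 0, 0]
  ],
  "hand": [1, 1, 1, 1, 1]
}}

```text
clock: 31.73
position: [0.4135, -0.3735, 0.225]
ee_rot: [-0.0, -0.0, 1.0, 0.0]
contact_force: [0.1, -0.2, -0.0]
width: 0.0854
gripper_force: 0.0
```

>>> {"fn": "carry_out", "kwargs": {
  "linear": [
    [0, 0, 0],
    [0, 0, 0],
    [0, 0, 0],
    [0, 0, 0],
    [0, 0, 0],
    [0, 0, 0],
    [0, 0, 0],
    [0, 0, 0]
  ],
  "angular": [
    [0, 0, 0],
    [0, 0, 0],
    [0, 0, 0],
    [0, 0, 0],
    [0, 0, 0],
    [0, 0, 0],
    [0, 0, 0],
    [0, 0, 0]
  ],
  "hand": [0.1, 0.1, 0.1, 0.1, 0.1, 0.1, 0.1, 0.1]
}}

```text
clock: 32.4
position: [0.4137, -0.3737, 0.2256]
ee_rot: [0.0, -0.0, 1.0, -0.0]
contact_force: [0.1, 0.1, 3.6]
width: 0.0244
gripper_force: 58.9
```

>>> {"fn": "carry_out", "kwargs": {
  "linear": [
    [0, 0, 0],
    [0, 0, 0],
    [0, 0, 0],
    [0, 0, 0]
  ],
  "angular": [
    [0, 0, 0],
    [0, 0, 0],
    [0, 0, 0],
    [0, 0, 0]
  ],
  "hand": [0.1, 0.1, 0.1, 0.1]
}}

```text
clock: 32.73
position: [0.4137, -0.3737, 0.2256]
ee_rot: [0.0, -0.0, 1.0, -0.0]
contact_force: [-0.5, -0.3, 5.4]
width: 0.0242
gripper_force: 58.9
```

>>> {"fn": "carry_out", "kwargs": {
  "linear": [
    [0, 0, 0.02],
    [0, 0, 0.05],
    [0, 0, 0.06],
    [0, 0, 0.06],
    [0, 0, 0.06],
    [0, 0, 0.06],
    [0, 0, 0.06],
    [0, 0, 0.06]
  ],
  "angular": [
    [0, 0, 0],
    [0, 0, 0],
    [0, 0, 0],
    [0, 0, 0],
    [0, 0, 0],
    [0, 0, 0],
    [0, 0, 0],
    [0, 0, 0]
  ],
  "hand": [0.1, 0.1, 0.1, 0.1, 0.1, 0.1, 0.1, 0.1]
}}

```text
clock: 33.4
position: [0.4131, -0.373, 0.4417]
ee_rot: [-0.0, -0.0, 1.0, 0.001]
contact_force: [0.3, 0.4, -1.4]
width: 0.0243
gripper_force: 58.9
```

>>> {"fn": "carry_out", "kwargs": {
  "linear": [
    [0.033, 0.055, 0],
    [0.033, 0.055, 0],
    [0.033, 0.055, 0],
    [0.033, 0.055, 0],
    [0.033, 0.055, 0],
    [0.033, 0.055, 0],
    [0.033, 0.055, 0],
    [0.033, 0.055, 0]
  ],
  "angular": [
    [0, 0, 0],
    [0, 0, 0],
    [0, 0, 0],
    [0, 0, 0],
    [0, 0, 0],
    [0, 0, 0],
    [0, 0, 0],
    [0, 0, 0]
  ],
  "hand": [0.1, 0.1, 0.1, 0.1, 0.1, 0.1, 0.1, 0.1]
}}

```text
clock: 34.07
position: [0.5457, -0.1519, 0.4401]
ee_rot: [-0.001, -0.0, 1.0, 0.0]
contact_force: [-0.6, -0.2, -0.2]
width: 0.0242
gripper_force: 59.0
```

>>> {"fn": "carry_out", "kwargs": {
  "linear": [
    [0.033, 0.055, 0],
    [0.033, 0.055, 0],
    [0.033, 0.055, 0],
    [0.033, 0.055, 0],
    [0.033, 0.055, 0],
    [0.033, 0.055, 0],
    [0.036, 0.053, 0],
    [0, 0, 0]
  ],
  "angular": [
    [0, 0, 0],
    [0, 0, 0],
    [0, 0, 0],
    [0, 0, 0],
    [0, 0, 0],
    [0, 0, 0],
    [0, 0, 0],
    [0, 0, 0]
  ],
  "hand": [0.1, 0.1, 0.1, 0.1, 0.1, 0.1, 0.1, 0.1]
}}

```text
clock: 34.73
position: [0.6646, 0.0428, 0.4391]
ee_rot: [0.0, -0.003, 1.0, 0.002]
contact_force: [0.4, -0.1, -0.5]
width: 0.0245
gripper_force: 59.0
```

>>> {"fn": "carry_out", "kwargs": {
  "linear": [
    [0, 0, -0.05],
    [0, 0, -0.05],
    [0, 0, -0.05],
    [0, 0, -0.03],
    [0, 0, 0],
    [0, 0, 0]
  ],
  "angular": [
    [0, 0, 0],
    [0, 0, 0],
    [0, 0, 0],
    [0, 0, 0],
    [0, 0, 0],
    [0, 0, 0]
  ],
  "hand": [0.1, 0.1, 0.1, 0.1, 0.1, 0.1]
}}

```text
clock: 35.23
position: [0.6621, 0.0377, 0.3494]
ee_rot: [-0.001, -0.0, 1.0, 0.0]
contact_force: [1.8, -0.6, -0.9]
width: 0.0242
gripper_force: 58.9
```

```bash
python3 loc.py g; python3 small.py pics/scene_g.png | head -4
```

```text
[225  11  54  28 807] [247.8  24.6]
[347 202  24  36 597] [358.6 220.5]
[317 254  30  33 770] [331.6 268.7]
[ 384  263   60   55 1417] [410.2 290.5]
35.3333 [0.6629 0.0377 0.3517] 3.141997376041421 [-0.048  0.439  1.386  0.     1.315 -1.619] [-0.2 -0.  -0.2]
[347 202  24  37 617] [309 163  18  21 296]
0.042 scene [0.6642 0.0384] 0.001 0.105
0.042 both [0.6639 0.038 ] -0.113 0.229
0.046 scene [0.6644 0.0378] -0.038 0.104
```

>>> {"fn": "carry_out", "kwargs": {
  "linear": [
    [0.002, 0.001, -0.02],
    [0, 0, -0.02],
    [0, 0, -0.02],
    [0, 0, -0.012],
    [0, 0, -0.012],
    [0, 0, -0.01],
    [0, 0, 0],
    [0, 0, 0]
  ],
  "angular": [
    [0, 0, 0],
    [0, 0, 0],
    [0, 0, 0],
    [0, 0, 0],
    [0, 0, 0],
    [0, 0, 0],
    [0, 0, 0],
    [0, 0, 0]
  ],
  "hand": [0.1, 0.1, 0.1, 0.1, 0.1, 0.1, 0.1, 0.1]
}}

```text
clock: 36.0
position: [0.6636, 0.0385, 0.3029]
ee_rot: [-0.0, -0.0, 1.0, 0.0]
contact_force: [-0.1, 0.1, -0.5]
width: 0.0244
gripper_force: 58.9
```

>>> {"fn": "carry_out", "kwargs": {
  "linear": [
    [0, 0, -0.008],
    [0, 0, -0.006],
    [0, 0, -0.006],
    [0, 0, -0.004],
    [0, 0, -0.003],
    [0, 0, 0],
    [0, 0, 0]
  ],
  "angular": [
    [0, 0, 0],
    [0, 0, 0],
    [0, 0, 0],
    [0, 0, 0],
    [0, 0, 0],
    [0, 0, 0],
    [0, 0, 0]
  ],
  "hand": [0.1, 0.1, 0.1, 0.1, 0.1, 0.1, 0.1]
}}

```text
clock: 36.58
position: [0.6636, 0.0383, 0.2897]
ee_rot: [0.0, -0.0, 1.0, -0.0]
contact_force: [1.3, 0.0, -0.9]
width: 0.0244
gripper_force: 58.9
```

>>> {"fn": "carry_out", "kwargs": {
  "linear": [
    [0, 0, -0.002],
    [0, 0, -0.002],
    [0, 0, 0],
    [0, 0, 0]
  ],
  "angular": [
    [0, 0, 0],
    [0, 0, 0],
    [0, 0, 0],
    [0, 0, 0]
  ],
  "hand": [0.1, 0.1, 0.1, 0.1]
}}

```text
clock: 36.92
position: [0.6638, 0.0382, 0.2886]
ee_rot: [0.001, -0.0, 1.0, -0.0]
contact_force: [0.2, -1.6, 4.7]
width: 0.0245
gripper_force: 59.4
```

Contact again at the expected height. I press a bit, then release and rise.

>>> {"fn": "carry_out", "kwargs": {
  "linear": [
    [0, 0, -0.003],
    [0, 0, 0],
    [0, 0, 0],
    [0, 0, 0]
  ],
  "angular": [
    [0, 0, 0],
    [0, 0, 0],
    [0, 0, 0],
    [0, 0, 0]
  ],
  "hand": [0.1, 0.1, 0.1, 0.1]
}}

```text
clock: 37.25
position: [0.6637, 0.0382, 0.2886]
ee_rot: [0.001, -0.0, 1.0, -0.0]
contact_force: [-1.2, -1.5, 10.3]
width: 0.0242
gripper_force: 60.0
```

>>> {"fn": "carry_out", "kwargs": {
  "linear": [
    [0, 0, 0.002],
    [0, 0, 0],
    [0, 0, 0],
    [0, 0, 0],
    [0, 0, 0],
    [0, 0, 0],
    [0, 0, 0],
    [0, 0, 0]
  ],
  "angular": [
    [0, 0, 0],
    [0, 0, 0],
    [0, 0, 0],
    [0, 0, 0],
    [0, 0, 0],
    [0, 0, 0],
    [0, 0, 0],
    [0, 0, 0]
  ],
  "hand": [0.35, 0.45, 0.6, 0.8, 1, 1, 1, 1]
}}

```text
clock: 37.92
position: [0.6636, 0.0385, 0.287]
ee_rot: [-0.0, -0.0, 1.0, 0.0]
contact_force: [0.3, 0.4, 0.0]
width: 0.0859
gripper_force: 0.0
```

>>> {"fn": "carry_out", "kwargs": {
  "linear": [
    [0, 0, 0.02],
    [0, 0, 0.05],
    [0, 0, 0.06],
    [0, 0, 0.06],
    [0, 0, 0.06],
    [0, 0, 0.05],
    [-0.06, 0, 0],
    [-0.06, 0, 0]
  ],
  "angular": [
    [0, 0, 0],
    [0, 0, 0],
    [0, 0, 0],
    [0, 0, 0],
    [0, 0, 0],
    [0, 0, 0],
    [0, 0, 0],
    [0, 0, 0]
  ],
  "hand": [1, 1, 1, 1, 1, 1, 1, 1]
}}

```text
clock: 38.58
position: [0.6042, 0.0383, 0.44]
ee_rot: [0.003, -0.0, 1.0, -0.0]
contact_force: [-0.6, 0.2, -0.4]
width: 0.0852
gripper_force: 0.0
```

>>> {"fn": "carry_out", "kwargs": {
  "linear": [
    [-0.06, 0, 0],
    [-0.06, 0, 0],
    [-0.06, 0, 0],
    [-0.06, 0, 0],
    [-0.06, 0, 0],
    [0, 0, 0],
    [0, 0, 0],
    [0, 0, 0]
  ],
  "angular": [
    [0, 0, 0],
    [0, 0, 0],
    [0, 0, 0],
    [0, 0, 0],
    [0, 0, 0],
    [0, 0, 0],
    [0, 0, 0],
    [0, 0, 0]
  ],
  "hand": [1, 1, 1, 1, 1, 1, 1, 1]
}}

```text
clock: 39.25
position: [0.4539, 0.0384, 0.4383]
ee_rot: [0.001, -0.0, 1.0, -0.0]
contact_force: [0.9, -0.4, -0.3]
width: 0.0851
gripper_force: 0.0
```

```bash
python3 loc.py h; python3 - <<'E'
from h import *
s=cv2.imread("pics/scene_h.png");s0=cv2.imread("pics/scene0.png")
m=(cv2.bilateralFilter(s,5,30,2).max(2)<50).astype(np.uint8)
for X,h in(((.6685,-.1135),.121),((.6638,.0382),.103)):
    c=proj("scene",[*X,h+.02])[0].astype(int);b,st=blob(m,c,14);print("stopper seen",st)
    pr=np.vstack([proj("scene",x+[*X,h-.024]) for x in(cyl(.019,.024,.03),cyl(.013,.03,.062))]);print("expected",pr.min(0).round(1),(pr.max(0)-pr.min(0)).round(1))
# scanner grip standing
sc=(.6135,-.2786,0,.005);pr=proj("scene",pose(box(-.035,-.007,-.014,.014,.1,.151),*sc));print("grip expected",pr.min(0).round(1),(pr.max(0)-pr.min(0)).round(1))
u=proj("scene",pose(np.array([[-.021,0,.13],[.045,0,.021],[.02,0,.042]]),*sc)).round().astype(int);print([(tuple(k),s[k[1],k[0]].tolist()) for k in u])
d=(cv2.absdiff(s,s0).max(2)>45).astype(np.uint8);n,_,st,_=cv2.connectedComponentsWithStats(cv2.morphologyEx(d,cv2.MORPH_OPEN,np.ones((3,3))));print("changed",[r.tolist() for r in st[1:] if r[4]>40])
E
```

```text
[226  11  24  28 463] [236.4  23.3]
[347 212  24  26 471] [358.1 223.9]
[317 254  30  33 772] [331.6 268.6]
[ 384  263   60   55 1414] [410.1 290.5]
39.35 [0.4546 0.0384 0.4376] 3.1421347768381906 [-0.069  0.076  1.678  0.     1.387 -1.64 ] [ 0.7 -0.1 -0.1]
stopper seen [325 237  15  21 251]
expected [323.  235.1] [16.9 21.2]
stopper seen [353 194  15  21 227]
expected [352.1 192.7] [15.3 19.6]
grip expected [249.  276.9] [22.5 27.4]
[((np.int64(260), np.int64(290)), [21, 19, 16]), ((np.int64(291), np.int64(324)), [4, 19, 36]), ((np.int64(281), np.int64(315)), [91, 93, 95])]
changed [[90, 0, 50, 38, 1220], [157, 0, 11, 6, 45], [252, 30, 52, 109, 3484], [162, 62, 68, 61, 1648], [353, 77, 9, 18, 113], [332, 97, 21, 29, 375], [153, 110, 19, 21, 251], [126, 116, 21, 14, 138], [201, 121, 48, 42, 1099], [117, 126, 24, 24, 249], [176, 130, 7, 16, 63], [232, 161, 94, 67, 2152], [172, 162, 14, 9, 89], [148, 164, 20, 11, 175], [19, 170, 209, 190, 8658], [355, 194, 13, 15, 91], [302, 236, 46, 54, 1409], [242, 277, 28, 27, 426], [168, 294, 20, 18, 262], [269, 305, 25, 23, 341], [188, 308, 20, 20, 265]]
```

```bash
python3 -c "
from rig import manip
print(manip.sign_off())"
```

```text
the job is handed in; nothing more can be done
None
```

I handed the job in at about 39 s. There were two amber bottles: I scanned the medium one and then the small one, holding over 2 s at each (no scan confirmation is available), stood the scanner grip up in the cradle, and seated a black stopper in each. The medium bottle was knocked aside after its scan, so I found it again before closing it.

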